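# Change over the keyhole plates on the microscope bench's sloped stand

## Task

Change over the plates on the sloped stand: take off the three old plates with round knobs and drop them into the open cardboard carton, and hang every new plate with a rectangular grip bar on a stud of its own (any stud), slipping the wide opening of its keyhole over the stud's head and sliding it fully down the slope until the slot's end rests against the shank, flat on the deck and hanging straight. Leave the jar, the screwdriver and the power bank where they are.

Things in the scene. Friction and masses are not known exactly. Their poses are not given: they have to be found in the camera images.
- new1: New plate, 100x70x5 mm black aluminium, 0.14 kg. Origin: centre of underside; z up out of it, x along the 100 mm to its top end. Keyhole on y=0: opening 26 mm wide centred x=+8, slot 13 mm wide from it to x=+36. White rectangular grip bar centred x=-28.5: 34 (x) x 24 (y) mm, top at z=33.5. Starts flat on the bench, top end roughly away from the robot (yaw under 0.9 rad). May be absent.
- new2: New plate, 100x70x5 mm black aluminium, 0.14 kg. Origin: centre of underside; z up out of it, x along the 100 mm to its top end. Keyhole on y=0: opening 26 mm wide centred x=+8, slot 13 mm wide from it to x=+36. White rectangular grip bar centred x=-28.5: 34 (x) x 24 (y) mm, top at z=33.5. Starts flat on the bench, top end roughly away from the robot (yaw under 0.9 rad). May be absent.
- new3: New plate, 100x70x5 mm black aluminium, 0.14 kg. Origin: centre of underside; z up out of it, x along the 100 mm to its top end. Keyhole on y=0: opening 26 mm wide centred x=+8, slot 13 mm wide from it to x=+36. White rectangular grip bar centred x=-28.5: 34 (x) x 24 (y) mm, top at z=33.5. Starts flat on the bench, top end roughly away from the robot (yaw under 0.9 rad). May be absent.
- old1: Old plate, 100x70x5 mm black aluminium, 0.14 kg. Origin: centre of underside; z up out of it, x along the 100 mm to its top end. Keyhole on y=0: opening 26 mm wide centred x=+8, slot 13 mm wide from it to x=+36. White round knob centred x=-28.5: 26 mm diameter, top at z=33.5. Starts locked on the left stud; slide it 22 mm up the slope, then lift it square to the deck.
- old2: Old plate, 100x70x5 mm black aluminium, 0.14 kg. Origin: centre of underside; z up out of it, x along the 100 mm to its top end. Keyhole on y=0: opening 26 mm wide centred x=+8, slot 13 mm wide from it to x=+36. White round knob centred x=-28.5: 26 mm diameter, top at z=33.5. Starts locked on the middle stud; slide it 22 mm up the slope, then lift it square to the deck.
- old3: Old plate, 100x70x5 mm black aluminium, 0.14 kg. Origin: centre of underside; z up out of it, x along the 100 mm to its top end. Keyhole on y=0: opening 26 mm wide centred x=+8, slot 13 mm wide from it to x=+36. White round knob centred x=-28.5: 26 mm diameter, top at z=33.5. Starts locked on the right stud; slide it 22 mm up the slope, then lift it square to the deck.
- stud1 (a point): Left of 3 steel studs in a row on the white fixed stand. Point: shank axis at the deck. Frame: z square out of the 20 degree sloped deck, x up the slope (away from robot), y across. Shank 9 mm diameter, head 20 mm diameter 8 to 12 mm above deck, 100 mm apart. Deck 155 (x) x 320 mm, studs 30 mm above its middle, 50 mm above the bench. Locked: stud at plate x=+31.5, z=0.
- stud2 (a point): Middle of 3 steel studs in a row on the white fixed stand. Point: shank axis at the deck. Frame: z square out of the 20 degree sloped deck, x up the slope (away from robot), y across. Shank 9 mm diameter, head 20 mm diameter 8 to 12 mm above deck, 100 mm apart. Deck 155 (x) x 320 mm, studs 30 mm above its middle, 50 mm above the bench. Locked: stud at plate x=+31.5, z=0.
- stud3 (a point): Right of 3 steel studs in a row on the white fixed stand. Point: shank axis at the deck. Frame: z square out of the 20 degree sloped deck, x up the slope (away from robot), y across. Shank 9 mm diameter, head 20 mm diameter 8 to 12 mm above deck, 100 mm apart. Deck 155 (x) x 320 mm, studs 30 mm above its middle, 50 mm above the bench. Locked: stud at plate x=+31.5, z=0.
- carton_in (a point): Centre of the inner floor of the open cardboard carton (fixed to the bench): outside 200 x 180 x 100 mm high, walls and floor 5 mm; x along its 200 mm side, y along its 180 mm side, z up.
- jar: Bystander: amber glass jar with a black cap, 50 mm across, 65 mm high. Origin: centre of its underside.
- driver: Bystander: screwdriver, 170 mm long, lying right of the carton, away from the robot. Origin: underside of its middle.
- powerbank: Bystander: black power bank, 110 x 60 x 22 mm, lying flat. Origin: centre of its underside.
Mind the look-alikes: they are no part of the job. Leave any red look-alike of the old1 alone. Leave any red look-alike of the new3 alone.

How it is judged (in metres and radians):
At the end, for the whole second after the job is handed in: Every new plate present is locked on a stud (stud within 5 mm of the slot's end, plate on the deck within 3 mm, within 15 degrees of straight up the slope) and at rest; all three old plates rest inside the carton (((x of stud1 in the frame of new1 between 0.0265 and 0.035 m and y of stud1 in the frame of new1 between -0.005 and 0.005 m and z of stud1 in the frame of new1 between -0.004 and 0.003 m and angle between the x axis of new1 and the x axis of stud1, either way round below 0.26 rad and angle between the z axis of new1 and the z axis of stud1, either way round below 0.15 rad and linear speed of new1 below 0.02 m/s) or (x of stud2 in the frame of new1 between 0.0265 and 0.035 m and y of stud2 in the frame of new1 between -0.005 and 0.005 m and z of stud2 in the frame of new1 between -0.004 and 0.003 m and angle between the x axis of new1 and the x axis of stud2, either way round below 0.26 rad and angle between the z axis of new1 and the z axis of stud2, either way round below 0.15 rad and linear speed of new1 below 0.02 m/s) or (x of stud3 in the frame of new1 between 0.0265 and 0.035 m and y of stud3 in the frame of new1 between -0.005 and 0.005 m and z of stud3 in the frame of new1 between -0.004 and 0.003 m and angle between the x axis of new1 and the x axis of stud3, either way round below 0.26 rad and angle between the z axis of new1 and the z axis of stud3, either way round below 0.15 rad and linear speed of new1 below 0.02 m/s)) and ((x of stud1 in the frame of new2 between 0.0265 and 0.035 m and y of stud1 in the frame of new2 between -0.005 and 0.005 m and z of stud1 in the frame of new2 between -0.004 and 0.003 m and angle between the x axis of new2 and the x axis of stud1, either way round below 0.26 rad and angle between the z axis of new2 and the z axis of stud1, either way round below 0.15 rad and linear speed of new2 below 0.02 m/s) or (x of stud2 in the frame of new2 between 0.0265 and 0.035 m and y of stud2 in the frame of new2 between -0.005 and 0.005 m and z of stud2 in the frame of new2 between -0.004 and 0.003 m and angle between the x axis of new2 and the x axis of stud2, either way round below 0.26 rad and angle between the z axis of new2 and the z axis of stud2, either way round below 0.15 rad and linear speed of new2 below 0.02 m/s) or (x of stud3 in the frame of new2 between 0.0265 and 0.035 m and y of stud3 in the frame of new2 between -0.005 and 0.005 m and z of stud3 in the frame of new2 between -0.004 and 0.003 m and angle between the x axis of new2 and the x axis of stud3, either way round below 0.26 rad and angle between the z axis of new2 and the z axis of stud3, either way round below 0.15 rad and linear speed of new2 below 0.02 m/s)) and ((x of stud1 in the frame of new3 between 0.0265 and 0.035 m and y of stud1 in the frame of new3 between -0.005 and 0.005 m and z of stud1 in the frame of new3 between -0.004 and 0.003 m and angle between the x axis of new3 and the x axis of stud1, either way round below 0.26 rad and angle between the z axis of new3 and the z axis of stud1, either way round below 0.15 rad and linear speed of new3 below 0.02 m/s) or (x of stud2 in the frame of new3 between 0.0265 and 0.035 m and y of stud2 in the frame of new3 between -0.005 and 0.005 m and z of stud2 in the frame of new3 between -0.004 and 0.003 m and angle between the x axis of new3 and the x axis of stud2, either way round below 0.26 rad and angle between the z axis of new3 and the z axis of stud2, either way round below 0.15 rad and linear speed of new3 below 0.02 m/s) or (x of stud3 in the frame of new3 between 0.0265 and 0.035 m and y of stud3 in the frame of new3 between -0.005 and 0.005 m and z of stud3 in the frame of new3 between -0.004 and 0.003 m and angle between the x axis of new3 and the x axis of stud3, either way round below 0.26 rad and angle between the z axis of new3 and the z axis of stud3, either way round below 0.15 rad and linear speed of new3 below 0.02 m/s)) and x of old1 in the frame of carton_in between -0.095 and 0.095 m and y of old1 in the frame of carton_in between -0.085 and 0.085 m and z of old1 in the frame of carton_in between -0.01 and 0.11 m and linear speed of each of old1, old2, old3 below 0.03 m/s and x of old2 in the frame of carton_in between -0.095 and 0.095 m and y of old2 in the frame of carton_in between -0.085 and 0.085 m and z of old2 in the frame of carton_in between -0.01 and 0.11 m and x of old3 in the frame of carton_in between -0.095 and 0.095 m and y of old3 in the frame of carton_in between -0.085 and 0.085 m and z of old3 in the frame of carton_in between -0.01 and 0.11 m); the robot touches nothing.
It fails at once if the jar is pushed more than 4 cm from its place (distance of jar from where it was at the start of the episode above 0.04 m).
It fails at once if the screwdriver is pushed more than 4 cm from its place (distance of driver from where it was at the start of the episode above 0.04 m).
It fails at once if the power bank is pushed more than 4 cm from its place (distance of powerbank from where it was at the start of the episode above 0.04 m).
Of new1, new2, new3 only 2 to 3 are there at a start; the rules pass over those that are not, and their reading is None.
At some moment in a run one of new1, new2, new3 may be knocked a few centimetres aside while the robot is not near it.
Once in a run the grip may slacken for a moment while it holds something.
It also fails if it takes over 200 s, if anything falls off the work surface, if the arm or the gripper's body presses on something with over 40 N, if the wrist force passes 120 N, or if a joint passes its speed limit or range.

## Robot

A 6-joint arm with a two-finger parallel gripper is mounted at the origin on the work surface. World frame = base frame: x ahead of the robot, y to its left, z up, the work surface at z = 0. Lengths are in mm, angles in rad, forces in N, time in s.
With the tool pointing down it reaches from about 350 to 725 mm from the base axis. Payload 6 kg.
Tool frame: the origin (TCP) lies between the finger pads; the fingertips stand 17 mm ahead of it and the grasp point (between the pads) lies 2 mm behind it; z points along the fingers, y is the line along which they close (so a half turn about z gives the same grasp; the last joint's range is limited). The gripper opens to 85 mm and grips with 20 to 120 N. Pads are 22 mm wide; open, the fingers measure 114 mm over their backs; the gripper's body (76 mm by 85 mm) begins 54 mm behind the grasp point. The pads swing forward as they close: fully open they stand 13 mm farther back than shut.
Start: joints at [1.683, 0.04, 0.085, 0, -1.615, -0.334], TCP at [131.967, 585.284, 223.261] pointing down, gripper open.
Joint ranges: [-2.56, 2.56], [-1.29, 2.01], [-1.08, 1.49], [-3.29, 1.98], [-2.81, -0.18], [-2.99, 2.99]. Speed limits (rad/s): [2.57, 2.57, 3.01, 3.14, 3.14, 3.14].

## Interface

Orientations are given as [roll, pitch, yaw] about the fixed x, y, z axes, in that order (R = Rz(yaw) Ry(pitch) Rx(roll)).
In Python, from plant import monitor, vision, ticket gives the robot as it stands.
- The arm moves only by the shell command python3 -m handwheel 'ROWS'. ROWS is JSON, a list of rows, each an object with "claw": the opening, from 0 (shut) to 1 (fully open); "linear": the shift along the tool's x, y, z normalised to -1 to 1, where 1 is 600 mm, a list of three; "delta_rot": the turn, a rotation vector about the tool's x, y, z normalised to -1 to 1, where 1 is 45 degrees, a list of three. A call has 1 to 12 rows; each row shifts and turns the commanded pose from where the row before left it, along the tool's axes as they then stand; what a row does not reach is not made up. A row lasts 1/12 s, in which the tool goes at most 41.7 mm and 7.16 degrees, less where a joint would pass 70% of its speed; a pose out of reach is approached as far as the arm can. A call with a number of a shift or a turn outside -1 to 1 is refused whole. A call with a gripper value outside its range is refused whole. The fingers move at their own pace and stop on an object; the grip force is fixed at half the most. Time passes only in rows, so rows that do not move let the fingers close. It gives the time, the measured TCP pose, the force, the opening and the grip force at its end, in the units of the state.
- monitor.get_obs(): the state, without advancing time (a new reading comes with each control period).
- vision.read_camera(name): name is "scene" or "top"; returns a dict with "color" (400x640x3 uint8, red, green, blue), "range_z" (400x640 float32, mm along the optical axis (not along the pixel's ray), 0 where there is no reading), "K" (3x3 intrinsics, pixels), "pose" (4x4, takes a point from camera to world coordinates). Camera axes: x right, y up, looking along -z (the intrinsics and any distortion apply to the point x, -y, -z); pixel columns grow to the right and rows downward; lengths in mm; the calibration is good to about 2 mm. A picture is of the moment at which its call begins.
- ticket.hand_in(): hands the job in; it is judged then, once.
The state is a dict: "clock": time; "q": joint angles; "joint_velocities": joint speeds; "joint_torque": joint torques, N m; "position": TCP position; "eef_rot": TCP orientation; "ft_force": force on the tool from outside, world axes, zero at the start; "moment": the same for the moment, N m; "width": finger opening in mm; "grasp_force": force on a finger pad.
Only numpy, scipy, OpenCV 4.12 (cv2) and the standard library are available. Lean on these libraries where they do the work, as an engineer would, in place of code of your own. Each camera call takes 0.05 s, during which the arm holds its last target. There are 200 camera calls.

## Working session

There is one attempt and no reset: what is moved stays moved. The work goes in short steps, Python scripts to look and compute and a shell command to move; the robot and the scene stay as the last step left them, time stands still between calls to the robot, and variables do not carry over. Pictures are saved under pics/ and viewed, at most 14 in all, crops included, and the job is handed in when it is done.

```bash
ls; mkdir -p pics; python3 - <<'E'
from plant import monitor, vision
import cv2, numpy as np
o=monitor.get_obs(); print(o)
for n in("scene","top"):
    c=vision.read_camera(n); np.savez(f"{n}0.npz",**c)
    print(n,c["K"].tolist(),np.round(c["pose"],4).tolist(), c.keys())
    cv2.imwrite(f"pics/{n}0.png",c["color"][:,:,::-1])
E
```

```text
pics
{'clock': 0.0, 'q': array([ 1.68268707e+00,  4.07677140e-02,  8.38118022e-02, -4.97810788e-04,
       -1.61548809e+00, -3.33714496e-01]), 'joint_velocities': array([ 0.00069026, -0.00015552, -0.00108338, -0.00012507, -0.00047935,
        0.0011238 ]), 'joint_torque': array([-5.63311028e-05, -3.68201923e+01,  3.47418308e+01,  6.93220004e+00,
       -5.32930004e-03, -2.02464818e-06]), 'position': array([131.82995582, 584.9852168 , 222.29770582]), 'eef_rot': array([ 3.13987298e+00, -6.97882971e-05, -2.21801866e-01]), 'ft_force': array([0.33141889, 0.50226244, 0.28624387]), 'moment': array([-0.00262469,  0.00720343,  0.03287076]), 'grasp_force': 0.0, 'width': 85.63379305820693}
scene [[442.427709292312, 0.0, 320.07053940065157], [0.0, 442.427709292312, 199.5388211223434], [0.0, 0.0, 1.0]] [[-0.7758, -0.5188, 0.3592, 1112.5559], [0.6309, -0.6268, 0.4572, 581.801], [-0.012, 0.5813, 0.8136, 1218.9427], [0.0, 0.0, 0.0, 1.0]] dict_keys(['color', 'range_z', 'K', 'pose'])
top [[389.5968022059776, 0.0, 311.4498544513839], [0.0, 389.5968022059776, 202.29741056286235], [0.0, 0.0, 1.0]] [[-0.0071, 0.9921, -0.1251, 433.7429], [-1.0, -0.0068, 0.0028, -55.7607], [0.002, 0.1251, 0.9921, 1200.433], [0.0, 0.0, 0.0, 1.0]] dict_keys(['color', 'range_z', 'K', 'pose'])
```

View pics/top0.png

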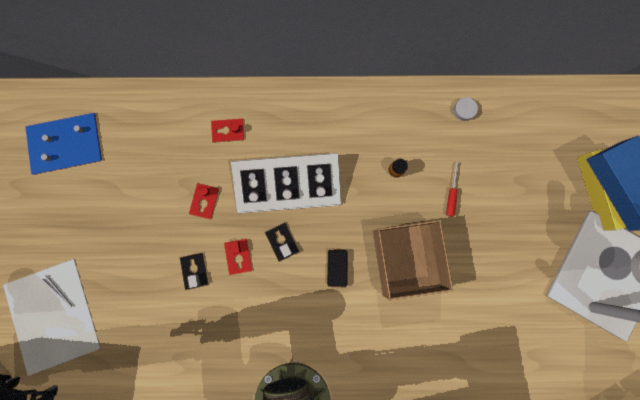

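View pics/scene0.png

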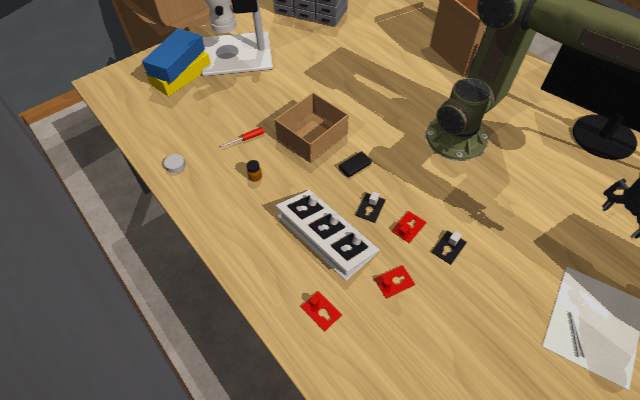

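The top view shows the stand with three round-knob plates at about (287,183) and new plates with a white bar at (194,271) and (282,241). The carton is at (414,258), and there are three red look-alikes. Next I'll measure from depth and colour.

```bash
cat > h.py <<'E'
import numpy as np, cv2
from scipy.spatial.transform import Rotation as Rn
def cloud(c):
    K,T,d=c["K"],c["pose"],c["range_z"]
    v,u=np.mgrid[:d.shape[0],:d.shape[1]]
    p=np.stack([(u-K[0,2])/K[0,0]*d,-(v-K[1,2])/K[1,1]*d,-d],-1)
    w=p@T[:3,:3].T+T[:3,3]; w[d<=0]=np.nan
    return w
def masks(c):
    h=cv2.cvtColor(c["color"],cv2.COLOR_RGB2HSV).astype(int)
    return (h[...,1]<60)&(h[...,2]>110),(h[...,2]<70)   # white, black
def plates(c,w=None):
    """new plates on bench: bar-top centroid from depth, plate outline"""
    w=cloud(c) if w is None else w; wh,bl=masks(c); z=w[...,2]
    bar=(wh&(z>22)&(z<42)&(w[...,0]<520)).astype(np.uint8)
    n,l,s,_=cv2.connectedComponentsWithStats(bar,connectivity=8)
    for i in range(1,n):
        if not 25<s[i,4]<400: continue
        P=w[l==i]; zt=np.median(P[:,2]); t=P[P[:,2]>zt-4]
        b=t.mean(0)
        m=bl&(abs(z-5)<5)&(np.hypot(w[...,0]-b[0],w[...,1]-b[1])<110)
        m=m.astype(np.uint8); n2,l2,s2,_=cv2.connectedComponentsWithStats(m,connectivity=8)
        if n2<2: continue
        j=1+np.argmax(s2[1:,4]); q=w[l2==j]
        r=cv2.minAreaRect(q[:,:2].astype(np.float32)); B=cv2.boxPoints(r)
        e=B[1]-B[0] if np.linalg.norm(B[1]-B[0])>np.linalg.norm(B[2]-B[1]) else B[2]-B[1]
        yaw=np.arctan2(e[1],e[0]); yaw=(yaw+np.pi/2)%np.pi-np.pi/2
        print("bar",b.round(1),"px",len(t),"zt",zt.round(1),"| plate",np.round(r[0],1),np.round(r[1],1),"z",np.median(q[:,2]).round(1),"yaw",yaw.round(3),"dist",np.linalg.norm(np.array(r[0])-b[:2]).round(1))
E
python3 - <<'E'
from h import *
for n in("top","scene"):
    c=dict(np.load(n+"0.npz")); w=cloud(c); print(n,"bench z",np.nanmedian(w[(abs(w[...,0]-450)<300)&(abs(w[...,1])<300)],0).round(1))
    plates(c,w)
    wh,bl=masks(c); z=w[...,2]
    m=wh&(z>15)&(z<90)&(w[...,0]>430)&(w[...,0]<650)&(w[...,1]<260)&(w[...,1]>-200)
    P=w[m]
    # robust plane w/ 20deg guess
    best=None; rng=np.random.default_rng(0)
    for _ in range(400):
        a=P[rng.choice(len(P),3,False)]; nn=np.cross(a[1]-a[0],a[2]-a[0]); L=np.linalg.norm(nn)
        if L<500: continue
        nn/=L; nn*=np.sign(nn[2]); k=(abs((P-a[0])@nn)<2).sum()
        if nn[2]>.85 and nn[2]<.98 and (best is None or k>best[0]): best=(k,nn,a[0])
    I=P[abs((P-best[2])@best[1])<2.5]; c0=I.mean(0); nn=np.linalg.svd(I-c0)[2][2]; nn*=np.sign(nn[2])
    print("deck n",nn.round(4),"tilt",np.degrees(np.arccos(nn[2])).round(2),len(I),len(P))
    xd=np.array([0,0,1])-nn*nn[2]; xd/=np.linalg.norm(xd); yd=np.cross(nn,xd)
    A=w@np.eye(3)-c0; U=A@xd;V=A@yd;H=A@nn
    dk=(abs(H)<9)&(abs(U)<110)&(abs(V)<190)&(wh|bl); 
    n3,l3,s3,_=cv2.connectedComponentsWithStats(dk.astype(np.uint8)); j=1+np.argmax(s3[1:,4]); dk=l3==j
    r=cv2.minAreaRect(np.stack([U[dk],V[dk]],-1).astype(np.float32)); print("deck rect",np.round(r,2).tolist() if 0 else r)
    th=np.radians(r[2]); th=(th+np.pi/4)%(np.pi/2)-np.pi/4
    ctr=c0+r[0][0]*xd+r[0][1]*yd
    X=np.cos(th)*xd+np.sin(th)*yd; Y=np.cross(nn,X)
    print("centre",ctr.round(1),"X",X.round(4),"yaw",np.arctan2(X[1],X[0]).round(4), "th",th.round(4))
    for s in(100,0,-100): print("stud from deck",(ctr+30*X+s*Y).round(1))
    A=w-ctr;U=A@X;V=A@Y;H=A@nn
    for nm,lo,hi,u0,u1 in(("knob",27,40,-70,10),("head",8,17,15,50)):
        m=wh&(H>lo)&(H<hi)&(U>u0)&(U<u1)&(abs(V)<170)
        n4,l4,s4,_=cv2.connectedComponentsWithStats(m.astype(np.uint8))
        for i in range(1,n4):
            if s4[i,4]>12:
                g=l4==i; print(nm,s4[i,4],"U %.1f V %.1f H %.1f"%(U[g].mean(),V[g].mean(),np.median(H[g])))
    # carton rim
    m=(abs(z-100)<8)&(w[...,0]>200)&(w[...,0]<500)&(w[...,1]<-180)&(w[...,1]>-600)
    if m.sum()>20:
        r=cv2.minAreaRect(w[m][:,:2].astype(np.float32)); print("carton",r)
E
```

```text
top bench z [ 4.354e+02 -3.000e-01  1.200e+00]
bar [438.6  20.3  33.9] px 88 zt 33.6 | plate [464.8  32.1] [96.1 68.3] z 5.1 yaw 0.447 dist 28.8
bar [349.9 293.3  34.1] px 90 zt 34.0 | plate [378.9 298.6] [96.  69.8] z 5.5 yaw 0.209 dist 29.5
deck n [-0.3279 -0.0261  0.9444] tilt 19.2 1139 1806
deck rect ((33.28075408935547, -9.801513671875), (320.79388427734375, 154.19407653808594), 89.82564544677734)
centre [634.3  15.9  38.3] X [0.9416 0.0719 0.3289] yaw 0.0762 th -0.003
stud from deck [654.9 117.7  48.3]
stud from deck [662.6  18.   48.2]
stud from deck [670.2 -81.7  48.1]
knob 55 U -23.3 V -99.8 H 32.4
knob 59 U -23.0 V 0.4 H 33.1
knob 59 U -22.6 V 99.9 H 32.2
head 34 U 35.2 V -99.7 H 12.6
head 32 U 36.0 V -0.6 H 12.9
head 33 U 36.1 V 99.9 H 12.6
carton ((409.1210632324219, -347.5125427246094), (199.83839416503906, 181.61973571777344), 7.022607326507568)
scene bench z [481.9  40.5   1.9]
bar [441.5  18.8  34.7] px 57 zt 33.8 | plate [468.1  29.4] [102.4  67.5] z 5.2 yaw 0.455 dist 28.7
bar [353.1 291.2  34.1] px 75 zt 34.1 | plate [381.6 295.5] [99.6 67.2] z 5.1 yaw 0.202 dist 28.8
deck n [-0.3376 -0.0255  0.941 ] tilt 19.79 597 1093
deck rect ((33.800758361816406, -25.912673950195312), (322.3507995605469, 153.39620971679688), 89.7692642211914)
centre [639.6  13.2  40.3] X [0.9386 0.0667 0.3385] yaw 0.071 th -0.004
stud from deck [660.6 115.   50.6]
stud from deck [667.7  15.2  50.4]
stud from deck [674.9 -84.5  50.3]
knob 39 U -24.7 V -98.4 H 32.3
knob 43 U -25.4 V 1.3 H 32.8
knob 49 U -24.8 V 101.2 H 32.6
head 23 U 33.2 V -99.2 H 12.1
head 21 U 33.4 V 0.5 H 11.9
head 27 U 32.8 V 99.9 H 11.8
carton ((409.2539978027344, -349.96826171875), (203.9682159423828, 187.9477081298828), 6.717687606811523)
```

```bash
cat >> h.py <<'E'
PSI=0.0735; P2=np.array([669.3,17.2,50.0])
RD=(Rn.from_euler("z",PSI)*Rn.from_euler("y",-np.radians(20)))  # deck x,y,n
FLIP=Rn.from_euler("x",np.pi)
def deckpt(k,u,v,h): # k=1,2,3 stud; u up slope, v across(left), h off deck
    return P2+RD.apply([u,v+100*(2-k),h])
def go(p,R,tag=""):
    from plant import monitor
    o=monitor.get_obs(); R0=Rn.from_euler("xyz",o["eef_rot"])
    rv=(R0.inv()*R).as_rotvec(); d=R.inv().apply(np.array(p)-o["position"]); d0=R0.inv().apply(np.array(p)-o["position"])
    print(tag,"t%.2f"%o["clock"],"tgt",np.round(p,1),"| rot tot",(rv/np.radians(45)).round(4),"deg %.1f"%np.degrees(np.linalg.norm(rv)),
      "| shift after rot mm",d.round(1),"norm",(d/600).round(4),"| before-rot norm",(d0/600).round(4),"w %.1f"%o["width"],"F",o["ft_force"].round(1),"gf %.0f"%o["grasp_force"])
def down(yaw): return Rn.from_euler("z",yaw)*FLIP
def deck(k,u,v,h): go(deckpt(k,u,v,h),RD*FLIP,f"stud{k} u{u} v{v} h{h}")
E
python3 -c "
from h import *
deck(1,-60,0,110)"
```

```text
stud1 u-60 v0 h110 t0.10 tgt [568.2 110.  132.8] | rot tot [ 0.0676  0.4413 -0.3718] deg 26.1 | shift after rot mm [345.5 505.8 221. ] norm [0.5758 0.8429 0.3684] | before-rot norm [0.8835 0.6121 0.1503] w 85.4 F [-0.   0.  -0.7] gf 0
```

```bash
python3 -m handwheel '[{"claw":1,"linear":[0.025,0.017,0.004],"delta_rot":[0,0,0]},{"claw":0.7,"linear":[0.049,0.034,0.008],"delta_rot":[0,0,0]},{"claw":0.7,"linear":[0.049,0.034,0.008],"delta_rot":[0,0,0]},{"claw":0.7,"linear":[0.049,0.034,0.008],"delta_rot":[0,0,0]},{"claw":0.7,"linear":[0.049,0.034,0.008],"delta_rot":[0,0,0]},{"claw":0.7,"linear":[0.049,0.034,0.008],"delta_rot":[0,0,0]},{"claw":0.7,"linear":[0.049,0.034,0.008],"delta_rot":[0,0,0]},{"claw":0.7,"linear":[0.049,0.034,0.008],"delta_rot":[0,0,0]},{"claw":0.7,"linear":[0.049,0.034,0.008],"delta_rot":[0,0,0]},{"claw":0.7,"linear":[0.049,0.034,0.008],"delta_rot":[0,0,0]},{"claw":0.7,"linear":[0.049,0.034,0.008],"delta_rot":[0,0,0]}]'
python3 -m handwheel '[{"claw":0.7,"linear":[0.049,0.034,0.008],"delta_rot":[0,0,0]},{"claw":0.7,"linear":[0.049,0.034,0.008],"delta_rot":[0,0,0]},{"claw":0.7,"linear":[0.049,0.034,0.008],"delta_rot":[0,0,0]},{"claw":0.7,"linear":[0.049,0.034,0.008],"delta_rot":[0,0,0]},{"claw":0.7,"linear":[0.049,0.034,0.008],"delta_rot":[0,0,0]},{"claw":0.7,"linear":[0.049,0.034,0.008],"delta_rot":[0,0,0]},{"claw":0.7,"linear":[0.049,0.034,0.008],"delta_rot":[0,0,0]},{"claw":0.7,"linear":[0,0,0],"delta_rot":[0.0169,0.1103,-0.0930]},{"claw":0.7,"linear":[0,0,0],"delta_rot":[0.0169,0.1103,-0.0930]},{"claw":0.7,"linear":[0,0,0],"delta_rot":[0.0169,0.1103,-0.0930]},{"claw":0.7,"linear":[0,0,0],"delta_rot":[0.0169,0.1103,-0.0930]},{"claw":0.7,"linear":[0,0,0],"delta_rot":[0,0,0]}]'
python3 -c "
from h import *
deck(1,-60,0,60);deck(1,-60,0,23)"
```

```text
clock: 1.02
position: [386.9, 306.8, 172.5]
eef_rot: [3.142, 0.0, -0.221]
ft_force: [0.2, 0.6, 0.2]
width: 59.8
grasp_force: 0.0
clock: 2.02
position: [552.1, 121.7, 134.2]
eef_rot: [3.139, -0.347, 0.078]
ft_force: [0.4, -0.3, -1.6]
width: 59.8
grasp_force: 0.0
stud1 u-60 v0 h60 t2.02 tgt [585.3 111.3  85.9] | rot tot [0.001  0.0025 0.0059] deg 0.3 | shift after rot mm [13.8 12.8 56.5] norm [0.0231 0.0213 0.0942] | before-rot norm [0.0232 0.0213 0.0941] w 59.8 F [ 0.4 -0.3 -1.6] gf 0
stud1 u-60 v0 h23 t2.02 tgt [597.9 112.2  51.1] | rot tot [0.001  0.0025 0.0059] deg 0.3 | shift after rot mm [13.8 12.8 93.5] norm [0.0231 0.0213 0.1558] | before-rot norm [0.0233 0.0213 0.1558] w 59.8 F [ 0.4 -0.3 -1.6] gf 0
```

```bash
python3 -m handwheel '[{"claw":0.7,"linear":[0.0116,0.0107,0.03],"delta_rot":[0,0,0.006]},{"claw":0.7,"linear":[0.0116,0.0107,0.032],"delta_rot":[0,0,0]},{"claw":0.7,"linear":[0,0,0.032],"delta_rot":[0,0,0]},{"claw":0.7,"linear":[0,0,0.03],"delta_rot":[0,0,0]},{"claw":0.7,"linear":[0,0,0.016],"delta_rot":[0,0,0]},{"claw":0.7,"linear":[0,0,0.01],"delta_rot":[0,0,0]},{"claw":0.7,"linear":[0,0,0],"delta_rot":[0,0,0]},{"claw":0.7,"linear":[0,0,0],"delta_rot":[0,0,0]},{"claw":0.7,"linear":[0,0,0],"delta_rot":[0,0,0]}]'
python3 - <<'E'
from h import *
from plant import vision
deck(1,-60,0,23)
c=vision.read_camera("scene"); cv2.imwrite("pics/s1.png",cv2.resize(c["color"][150:300,230:430,::-1],None,fx=3,fy=3))
E
```

```text
clock: 2.77
position: [600.8, 114.7, 60.9]
eef_rot: [-3.138, -0.351, 0.068]
ft_force: [-0.1, 0.1, 0.5]
width: 59.6
grasp_force: 0.0
stud1 u-60 v0 h23 t2.77 tgt [597.9 112.2  51.1] | rot tot [-0.0025 -0.0023 -0.0065] deg 0.3 | shift after rot mm [-6.2  2.2  8.2] norm [-0.0104  0.0037  0.0136] | before-rot norm [-0.0104  0.0038  0.0136] w 59.6 F [-0.1  0.1  0.5] gf 0
```

View pics/s1.png

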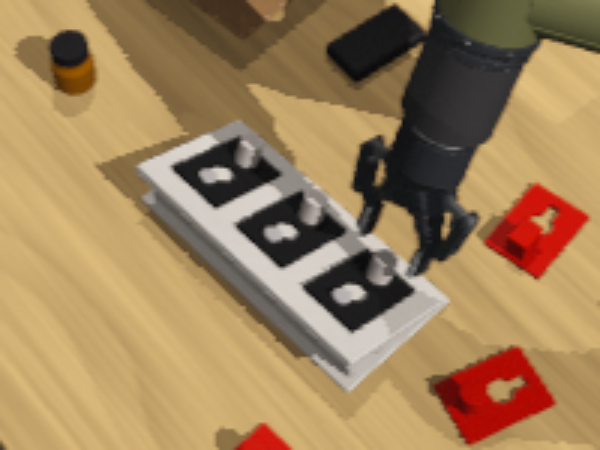

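Knob 1 at about (380,268) lies between the two fingertips, at (370,230) and (420,270). Next I correct the offset and descend.

```bash
python3 -m handwheel '[{"claw":0.7,"linear":[-0.01,0.0037,0],"delta_rot":[0,0,-0.006]},{"claw":0.7,"linear":[0,0,0.007],"delta_rot":[0,0,0]},{"claw":0.7,"linear":[0,0,0.006],"delta_rot":[0,0,0]},{"claw":0.7,"linear":[0,0,0],"delta_rot":[0,0,0]},{"claw":0.7,"linear":[0,0,0],"delta_rot":[0,0,0]},{"claw":0.7,"linear":[0,0,0],"delta_rot":[0,0,0]}]'
python3 -c "
from h import *
deck(1,-60,0,23)"
```

```text
clock: 3.32
position: [597.5, 111.9, 50.1]
eef_rot: [-3.14, -0.349, 0.073]
ft_force: [0.4, 0.2, -0.4]
width: 59.8
grasp_force: 0.0
stud1 u-60 v0 h23 t3.32 tgt [597.9 112.2  51.1] | rot tot [-0.0016 -0.0002 -0.0004] deg 0.1 | shift after rot mm [ 0.7 -0.3 -0.8] norm [ 0.0012 -0.0005 -0.0014] | before-rot norm [ 0.0012 -0.0005 -0.0014] w 59.8 F [ 0.4  0.2 -0.4] gf 0
```

```bash
python3 -m handwheel '[{"claw":0.3,"linear":[0,0,-0.001],"delta_rot":[0,0,0]},{"claw":0,"linear":[0,0,0],"delta_rot":[0,0,0]},{"claw":0,"linear":[0,0,0],"delta_rot":[0,0,0]},{"claw":0,"linear":[0,0,0],"delta_rot":[0,0,0]},{"claw":0,"linear":[0,0,0],"delta_rot":[0,0,0]},{"claw":0,"linear":[0,0,0],"delta_rot":[0,0,0]},{"claw":0,"linear":[0,0,0],"delta_rot":[0,0,0]},{"claw":0,"linear":[0,0,0],"delta_rot":[0,0,0]}]'
python3 -c "
from h import *
deck(1,-60,0,23)"
```

```text
clock: 3.98
position: [597.3, 111.9, 51.3]
eef_rot: [-3.14, -0.35, 0.073]
ft_force: [-5.4, 0.1, 5.1]
width: 20.7
grasp_force: 58.5
stud1 u-60 v0 h23 t3.98 tgt [597.9 112.2  51.1] | rot tot [-0.0017 -0.0007 -0.0005] deg 0.1 | shift after rot mm [ 0.5 -0.3  0.4] norm [ 0.0008 -0.0005  0.0006] | before-rot norm [ 0.0008 -0.0005  0.0006] w 20.7 F [-5.4  0.1  5.1] gf 59
```

```bash
python3 - <<'E'
from h import *
from plant import vision
c=vision.read_camera("scene"); d=vision.read_camera("top")
a=cv2.resize(c["color"][160:280,260:400,::-1],None,fx=4,fy=4); b=cv2.resize(d["color"][140:260,220:300,::-1],None,fx=4,fy=4)
cv2.imwrite("pics/s2.png",cv2.resize(np.hstack([a,b]),None,fx=.9,fy=.9))
E
```

```text
(no output)
```

View pics/s2.png

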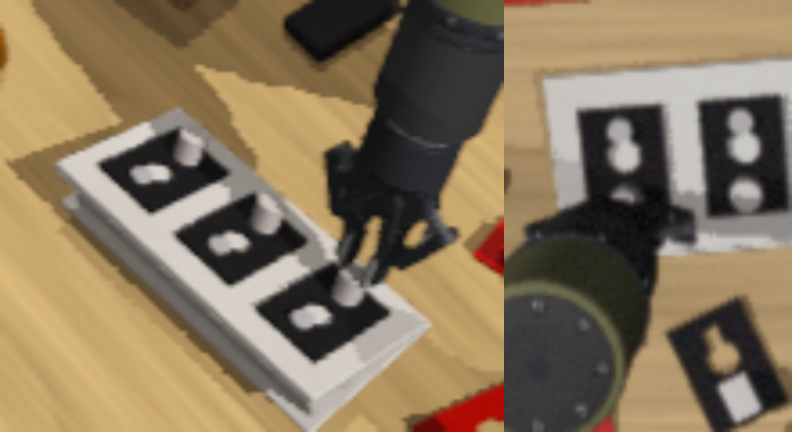

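The scene view shows the fingers on the robot side of the knob: the gap is at (358,258) and the knob top at (350,275). They are gripping only its near edge, so I'll check the knob and finger positions in the cloud.

```bash
python3 - <<'E'
from h import *
from plant import vision
for n in("scene","top"):
    c=vision.read_camera(n); w=cloud(c); np.savez(n+"1.npz",**c)
    D=RD.inv().apply((w-deckpt(1,0,0,0)).reshape(-1,3)).reshape(w.shape)
    wh,bl=masks(c); 
    U,V,H=D[...,0],D[...,1],D[...,2]
    r=(abs(V)<60)&(U>-140)&(U<30)
    k=wh&r&(abs(H-33.5)<5)&(abs(V)<20); print(n,"knob top",k.sum(),D[k].mean(0).round(1),D[k].min(0).round(1),D[k].max(0).round(1))
    for lo,hi in((8,16),(16,24),(24,32),(32,45),(45,60)):
        f=r&(H>lo)&(H<hi)&~wh&(c["color"].max(-1)<90)
        for s,g in(("L",f&(V>0)),("R",f&(V<=0))):
            if g.sum()>3: print(lo,hi,s,g.sum(),"min",D[g].min(0).round(0),"max",D[g].max(0).round(0))
E
```

```text
scene knob top 19 [-51.8   0.   33.6] [-66.  -11.1  28.7] [-43.2  15.3  37.7]
8 16 L 33 min [-65.   5.   8.] max [23. 34. 11.]
8 16 R 28 min [-73. -35.   8.] max [23. -6. 16.]
32 45 L 7 min [-61.   0.  33.] max [-47.  19.  44.]
32 45 R 12 min [-63. -22.  33.] max [-50. -11.  44.]
45 60 L 15 min [-60.   7.  46.] max [-50.  22.  58.]
45 60 R 23 min [-68. -26.  46.] max [-46. -11.  59.]
top knob top 10 [-50.2   0.7  33.6] [-54.   -5.7  29. ] [-47.9   9.3  35.7]
8 16 L 34 min [-54.   3.   8.] max [18. 34. 13.]
8 16 R 45 min [-60. -34.   8.] max [18. -0. 13.]
32 45 R 5 min [-57. -15.  36.] max [-50.  -5.  44.]
```

```bash
python3 -m handwheel '[{"claw":0.6,"linear":[0,0,0],"delta_rot":[0,0,0]},{"claw":0.6,"linear":[0,0,0],"delta_rot":[0,0,0]},{"claw":0.6,"linear":[0.005,0,0],"delta_rot":[0,0,0]},{"claw":0.6,"linear":[0.005,0,0],"delta_rot":[0,0,0]},{"claw":0.6,"linear":[0,0,0],"delta_rot":[0,0,0]},{"claw":0,"linear":[0,0,0],"delta_rot":[0,0,0]},{"claw":0,"linear":[0,0,0],"delta_rot":[0,0,0]},{"claw":0,"linear":[0,0,0],"delta_rot":[0,0,0]},{"claw":0,"linear":[0,0,0],"delta_rot":[0,0,0]},{"claw":0,"linear":[0,0,0],"delta_rot":[0,0,0]},{"claw":0,"linear":[0,0,0],"delta_rot":[0,0,0]}]'
python3 -c "
from h import *
deck(1,-60,0,23)"
```

```text
clock: 5.1
position: [602.9, 112.3, 53.0]
eef_rot: [-3.14, -0.349, 0.073]
ft_force: [-3.1, -0.8, 3.7]
width: 21.3
grasp_force: 58.7
stud1 u-60 v0 h23 t5.10 tgt [597.9 112.2  51.1] | rot tot [-0.0017 -0.0005 -0.0004] deg 0.1 | shift after rot mm [-5.4 -0.3  0.1] norm [-0.0089 -0.0005  0.0002] | before-rot norm [-0.0089 -0.0005  0.0002] w 21.3 F [-3.1 -0.8  3.7] gf 59
```

```bash
python3 -m handwheel '[{"claw":0,"linear":[0.008,0,0],"delta_rot":[0,0,0]},{"claw":0,"linear":[0.008,0,0],"delta_rot":[0,0,0]},{"claw":0,"linear":[0.008,0,0],"delta_rot":[0,0,0]},{"claw":0,"linear":[0.008,0,0],"delta_rot":[0,0,0]},{"claw":0,"linear":[0.007,0,0],"delta_rot":[0,0,0]},{"claw":0,"linear":[0,0,0],"delta_rot":[0,0,0]},{"claw":0,"linear":[0,0,0],"delta_rot":[0,0,0]}]'
python3 - <<'E'
from h import *
from plant import vision
deck(1,-60,0,23)
c=vision.read_camera("scene")
cv2.imwrite("pics/s3.png",cv2.resize(c["color"][160:280,260:400,::-1],None,fx=4,fy=4))
E
```

```text
clock: 5.68
position: [625.0, 113.8, 61.1]
eef_rot: [-3.14, -0.35, 0.073]
ft_force: [-2.8, -1.4, 3.3]
width: 20.6
grasp_force: 58.9
stud1 u-60 v0 h23 t5.68 tgt [597.9 112.2  51.1] | rot tot [-0.0014 -0.0008 -0.0005] deg 0.1 | shift after rot mm [-28.9  -0.5   0.1] norm [-0.0482 -0.0008  0.0001] | before-rot norm [-0.0482 -0.0007  0.0001] w 20.6 F [-2.8 -1.4  3.3] gf 59
```

View pics/s3.png

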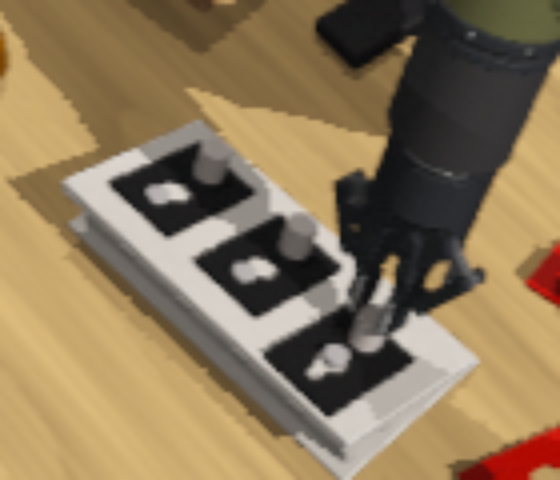

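The plate slid up and the stud head at (338,355) now sits in the wide opening. Next I lift it square to the deck.

```bash
python3 -m handwheel '[{"claw":0,"linear":[0,0,-0.01],"delta_rot":[0,0,0]},{"claw":0,"linear":[0,0,-0.01],"delta_rot":[0,0,0]},{"claw":0,"linear":[0,0,-0.015],"delta_rot":[0,0,0]},{"claw":0,"linear":[0,0,-0.02],"delta_rot":[0,0,0]},{"claw":0,"linear":[0,0,-0.04],"delta_rot":[0,0,0]},{"claw":0,"linear":[0,0,-0.06],"delta_rot":[0,0,0]},{"claw":0,"linear":[0,0,-0.06],"delta_rot":[0,0,0]},{"claw":0,"linear":[0,0,-0.04],"delta_rot":[0,0,0]},{"claw":0,"linear":[0,0,0],"delta_rot":[0,0,0]},{"claw":0,"linear":[0,0,0],"delta_rot":[0,0,0]}]'
python3 - <<'E'
from h import *
from plant import vision
c=vision.read_camera("scene")
cv2.imwrite("pics/s4.png",c["color"][80:320,200:480,::-1])
go([385,-310,200],down(0.12),"carton"); go([385,-310,70],down(0.12),"low")
E
```

```text
clock: 6.57
position: [572.8, 110.4, 207.7]
eef_rot: [-3.137, -0.354, 0.073]
ft_force: [-0.0, 0.5, -2.7]
width: 20.4
grasp_force: 58.9
carton t6.62 tgt [ 385 -310  200] | rot tot [ 0.0065 -0.4459 -0.0585] deg 20.2 | shift after rot mm [-236.2  394.7    5.2] norm [-0.3937  0.6579  0.0087] | before-rot norm [-0.3434  0.6753 -0.1183] w 20.6 F [ 0.  -0.4 -3.3] gf 59
low t6.62 tgt [ 385 -310   70] | rot tot [ 0.0065 -0.4459 -0.0585] deg 20.2 | shift after rot mm [-236.2  394.7  135.2] norm [-0.3937  0.6579  0.2253] | before-rot norm [-0.4177  0.6759  0.0852] w 20.6 F [ 0.  -0.4 -3.3] gf 59
```

View pics/s4.png

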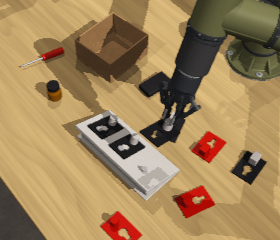

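The plate is held and stud 1 is bare. I carry it to the carton.

```bash
python3 -m handwheel '[{"claw":0,"linear":[0,0,0],"delta_rot":[0.002,-0.11,-0.015]},{"claw":0,"linear":[0,0,0],"delta_rot":[0.002,-0.11,-0.015]},{"claw":0,"linear":[0,0,0],"delta_rot":[0.002,-0.11,-0.015]},{"claw":0,"linear":[0,0,0],"delta_rot":[0.001,-0.115,-0.013]},{"claw":0,"linear":[-0.015,0.025,0],"delta_rot":[0,0,0]},{"claw":0,"linear":[-0.028,0.047,0],"delta_rot":[0,0,0]},{"claw":0,"linear":[-0.028,0.047,0],"delta_rot":[0,0,0]},{"claw":0,"linear":[-0.028,0.047,0],"delta_rot":[0,0,0]},{"claw":0,"linear":[-0.028,0.047,0],"delta_rot":[0,0,0]},{"claw":0,"linear":[-0.028,0.047,0],"delta_rot":[0,0,0]},{"claw":0,"linear":[-0.028,0.047,0],"delta_rot":[0,0,0]}]'
python3 -m handwheel '[{"claw":0,"linear":[-0.028,0.047,0],"delta_rot":[0,0,0]},{"claw":0,"linear":[-0.028,0.047,0],"delta_rot":[0,0,0]},{"claw":0,"linear":[-0.028,0.047,0],"delta_rot":[0,0,0]},{"claw":0,"linear":[-0.028,0.047,0],"delta_rot":[0,0,0]},{"claw":0,"linear":[-0.028,0.047,0],"delta_rot":[0,0,0]},{"claw":0,"linear":[-0.028,0.047,0],"delta_rot":[0,0,0]},{"claw":0,"linear":[-0.028,0.047,0],"delta_rot":[0,0,0]},{"claw":0,"linear":[-0.014,0.022,0],"delta_rot":[0,0,0]},{"claw":0,"linear":[0,0,0],"delta_rot":[0,0,0]},{"claw":0,"linear":[0,0,0],"delta_rot":[0,0,0]},{"claw":0,"linear":[0,0,0],"delta_rot":[0,0,0]}]'
python3 -c "
from h import *
go([385,-310,70],down(0.12),'low')"
```

```text
clock: 7.53
position: [484.2, -87.4, 203.1]
eef_rot: [3.14, 0.003, 0.12]
ft_force: [1.0, -0.4, -1.1]
width: 21.2
grasp_force: 59.0
clock: 8.45
position: [385.4, -309.8, 204.0]
eef_rot: [3.141, 0.002, 0.119]
ft_force: [-0.5, 1.2, -1.3]
width: 20.9
grasp_force: 59.0
low t8.45 tgt [ 385 -310   70] | rot tot [ 0.0003  0.0021 -0.0011] deg 0.1 | shift after rot mm [-4.00e-01  1.00e-01  1.34e+02] norm [-7.000e-04  2.000e-04  2.233e-01] | before-rot norm [-3.000e-04  2.000e-04  2.233e-01] w 20.9 F [-0.5  1.2 -1.3] gf 59
```

```bash
python3 -m handwheel '[{"claw":0,"linear":[0,0,0.04],"delta_rot":[0,0,0]},{"claw":0,"linear":[0,0,0.06],"delta_rot":[0,0,0]},{"claw":0,"linear":[0,0,0.06],"delta_rot":[0,0,0]},{"claw":0,"linear":[0,0,0.045],"delta_rot":[0,0,0]},{"claw":0,"linear":[0,0,0.018],"delta_rot":[0,0,0]},{"claw":0,"linear":[0,0,0],"delta_rot":[0,0,0]},{"claw":0,"linear":[0,0,0],"delta_rot":[0,0,0]},{"claw":0.6,"linear":[0,0,0],"delta_rot":[0,0,0]},{"claw":0.6,"linear":[0,0,0],"delta_rot":[0,0,0]},{"claw":0.6,"linear":[0,0,0],"delta_rot":[0,0,0]},{"claw":0.6,"linear":[0,0,0],"delta_rot":[0,0,0]}]'
python3 -m handwheel '[{"claw":0.6,"linear":[0,0,-0.04],"delta_rot":[0,0,0]},{"claw":0.6,"linear":[0,0,-0.06],"delta_rot":[0,0,0]},{"claw":0.6,"linear":[0,0,-0.06],"delta_rot":[0,0,0]},{"claw":0.6,"linear":[0,0,-0.04],"delta_rot":[0,0,0]},{"claw":0.6,"linear":[0,0,0],"delta_rot":[0,0,0]},{"claw":0.6,"linear":[0,0,0],"delta_rot":[0,0,0]},{"claw":0.6,"linear":[0,0,0],"delta_rot":[0,0,0]}]'
python3 - <<'E'
from h import *
from plant import vision
deck(2,-57,0,90)
c=vision.read_camera("scene"); w=cloud(c)
m=masks(c)[1]&(w[...,1]<-250)&(w[...,1]>-450)&(w[...,0]>300)&(w[...,0]<510)&(w[...,2]>0)&(w[...,2]<60); print(m.sum(),np.nanmean(w[m],0))
E
```

```text
clock: 9.37
position: [386.2, -310.7, 72.7]
eef_rot: [3.139, -0.002, 0.119]
ft_force: [-0.6, 0.7, -0.7]
width: 51.1
grasp_force: 0.0
clock: 9.95
position: [385.4, -310.1, 190.9]
eef_rot: [3.141, 0.0, 0.119]
ft_force: [0.3, 0.1, -1.5]
width: 51.2
grasp_force: 0.0
stud2 u-57 v0 h90 t9.95 tgt [585.2  11.  115.1] | rot tot [-0.0092  0.4445  0.0578] deg 20.2 | shift after rot mm [ 183.4 -305.5  147.4] norm [ 0.3057 -0.5092  0.2457] | before-rot norm [ 0.3942 -0.4918  0.1259] w 51.2 F [ 0.3  0.1 -1.5] gf 0
244 [ 464.68023147 -319.3276803    26.48493642]
```

```bash
python3 -m handwheel '[{"claw":0.6,"linear":[0.02,-0.025,0],"delta_rot":[0,0,0]},{"claw":0.6,"linear":[0.037,-0.047,0.012],"delta_rot":[0,0,0]},{"claw":0.6,"linear":[0.037,-0.047,0.012],"delta_rot":[0,0,0]},{"claw":0.6,"linear":[0.037,-0.047,0.012],"delta_rot":[0,0,0]},{"claw":0.6,"linear":[0.037,-0.047,0.012],"delta_rot":[0,0,0]},{"claw":0.6,"linear":[0.037,-0.047,0.012],"delta_rot":[0,0,0]},{"claw":0.6,"linear":[0.037,-0.047,0.012],"delta_rot":[0,0,0]},{"claw":0.6,"linear":[0.037,-0.047,0.012],"delta_rot":[0,0,0]},{"claw":0.6,"linear":[0.037,-0.047,0.012],"delta_rot":[0,0,0]},{"claw":0.6,"linear":[0.037,-0.047,0.012],"delta_rot":[0,0,0]},{"claw":0.6,"linear":[0.037,-0.047,0.012],"delta_rot":[0,0,0]}]'
python3 -m handwheel '[{"claw":0.6,"linear":[0.004,0.003,0.006],"delta_rot":[-0.002,0.111,0.0145]},{"claw":0.6,"linear":[0,0,0],"delta_rot":[-0.002,0.111,0.0145]},{"claw":0.6,"linear":[0,0,0],"delta_rot":[-0.002,0.111,0.0145]},{"claw":0.6,"linear":[0,0,0],"delta_rot":[-0.002,0.111,0.0145]},{"claw":0.6,"linear":[0,0,0],"delta_rot":[0,0,0]},{"claw":0.6,"linear":[0,0,0],"delta_rot":[0,0,0]},{"claw":0.6,"linear":[0,0,0],"delta_rot":[0,0,0]}]'
python3 -c "
from h import *
deck(2,-57,0,23)"
```

```text
clock: 10.92
position: [582.4, 13.9, 117.0]
eef_rot: [3.14, 0.002, 0.12]
ft_force: [0.5, -0.7, 0.3]
width: 51.5
grasp_force: 0.0
clock: 11.5
position: [585.2, 11.0, 115.5]
eef_rot: [-3.141, -0.348, 0.074]
ft_force: [0.8, -0.2, 1.0]
width: 50.9
grasp_force: 0.0
stud2 u-57 v0 h23 t11.50 tgt [608.   12.7  52.1] | rot tot [-0.0004  0.0013  0.0005] deg 0.1 | shift after rot mm [-0.2 -0.1 67.4] norm [-3.000e-04 -1.000e-04  1.124e-01] | before-rot norm [-2.000e-04 -1.000e-04  1.124e-01] w 50.9 F [ 0.8 -0.2  1. ] gf 0
```

Next: descend, grip, slide up and lift.

```bash
python3 -m handwheel '[{"claw":0.6,"linear":[0,0,0.04],"delta_rot":[0,0,0]},{"claw":0.6,"linear":[0,0,0.04],"delta_rot":[0,0,0]},{"claw":0.6,"linear":[0,0,0.02],"delta_rot":[0,0,0]},{"claw":0.6,"linear":[0,0,0.012],"delta_rot":[0,0,0]},{"claw":0.6,"linear":[0,0,0],"delta_rot":[0,0,0]},{"claw":0,"linear":[0,0,0],"delta_rot":[0,0,0]},{"claw":0,"linear":[0,0,0],"delta_rot":[0,0,0]},{"claw":0,"linear":[0,0,0],"delta_rot":[0,0,0]},{"claw":0,"linear":[0,0,0],"delta_rot":[0,0,0]},{"claw":0,"linear":[0,0,0],"delta_rot":[0,0,0]},{"claw":0,"linear":[0,0,0],"delta_rot":[0,0,0]}]'
python3 -c "
from h import *
deck(2,-57,0,23)"
python3 -m handwheel '[{"claw":0,"linear":[0.008,0,0],"delta_rot":[0,0,0]},{"claw":0,"linear":[0.008,0,0],"delta_rot":[0,0,0]},{"claw":0,"linear":[0.008,0,0],"delta_rot":[0,0,0]},{"claw":0,"linear":[0.008,0,0],"delta_rot":[0,0,0]},{"claw":0,"linear":[0.0065,0,0],"delta_rot":[0,0,0]},{"claw":0,"linear":[0,0,0],"delta_rot":[0,0,0]},{"claw":0,"linear":[0,0,0],"delta_rot":[0,0,0]}]'
python3 -c "
from h import *
deck(2,-34,0,23)"
python3 -m handwheel '[{"claw":0,"linear":[0,0,-0.01],"delta_rot":[0,0,0]},{"claw":0,"linear":[0,0,-0.01],"delta_rot":[0,0,0]},{"claw":0,"linear":[0,0,-0.015],"delta_rot":[0,0,0]},{"claw":0,"linear":[0,0,-0.02],"delta_rot":[0,0,0]}]'
```

```text
clock: 12.42
position: [609.6, 12.9, 55.7]
eef_rot: [-3.141, -0.354, 0.074]
ft_force: [-1.9, -1.3, 6.2]
width: 0.1
grasp_force: 3.0
stud2 u-57 v0 h23 t12.42 tgt [608.   12.7  52.1] | rot tot [-0.001  -0.006   0.0005] deg 0.3 | shift after rot mm [-2.7  0.1  2.8] norm [-0.0045  0.0001  0.0047] | before-rot norm [-0.0045  0.0001  0.0047] w 0.1 F [-1.9 -1.3  6.2] gf 3
clock: 13.0
position: [629.8, 13.6, 62.9]
eef_rot: [3.141, -0.35, 0.073]
ft_force: [-9.7, -2.1, 9.6]
width: -0.2
grasp_force: 6.2
stud2 u-34 v0 h23 t13.00 tgt [629.6  14.3  60. ] | rot tot [ 0.0008 -0.001  -0.0001] deg 0.1 | shift after rot mm [-1.1 -0.7  2.7] norm [-0.0019 -0.0011  0.0045] | before-rot norm [-0.0019 -0.0011  0.0045] w -0.2 F [-9.7 -2.1  9.6] gf 6
clock: 13.33
position: [617.9, 13.4, 91.5]
eef_rot: [-3.141, -0.348, 0.074]
ft_force: [0.5, -0.3, -0.4]
width: 0.1
grasp_force: 0.0
```

The fingers shut on nothing at knob 2. I'll measure where the fingertips really are, and where the plates and knobs stand now.

```bash
python3 - <<'E'
from h import *
from plant import vision, monitor
o=monitor.get_obs(); R=Rn.from_euler("xyz",o["eef_rot"]); print(o["position"],o["width"])
c=vision.read_camera("scene"); w=cloud(c)
T=R.inv().apply((w-o["position"]).reshape(-1,3)).reshape(w.shape)
m=(abs(T[...,0])<45)&(abs(T[...,1])<60)&(T[...,2]>-70)&(T[...,2]<40)
for lo in range(-70,40,8):
    g=m&(T[...,2]>=lo)&(T[...,2]<lo+8)
    if g.sum(): print("tool z",lo,g.sum(),"x %.0f..%.0f"%(T[g][:,0].min(),T[g][:,0].max()),"y %.0f..%.0f"%(T[g][:,1].min(),T[g][:,1].max()),"rgb",np.median(c["color"][g],0))
for n in("scene","top"):
    c=vision.read_camera(n) if n=="top" else c; w=cloud(c); wh,bl=masks(c)
    for k in(1,2,3):
        D=RD.inv().apply((w-deckpt(k,0,0,0)).reshape(-1,3)).reshape(w.shape)
        g=wh&(abs(D[...,1])<22)&(D[...,0]<10)&(D[...,0]>-90)&(D[...,2]>20)&(D[...,2]<40)
        t=g&(D[...,2]>30)
        if t.sum(): print(n,k,"knob top n",t.sum(),"mean",D[t].mean(0).round(1),"u %.0f..%.0f"%(D[t][:,0].min(),D[t][:,0].max()),"v %.0f..%.0f"%(D[t][:,1].min(),D[t][:,1].max()))
v=cv2.resize(c["color"][140:240,220:360,::-1],None,fx=2.8,fy=2.8); s=vision.read_camera("scene")["color"][150:280,260:400,::-1]
cv2.imwrite("pics/s5.png",np.hstack([cv2.resize(s,(400,371)),cv2.resize(v,(392,371))]))
E
```

```text
[617.90942474  13.38993304  91.52622794] 0.08129865698992077
tool z -70 61 x -11..16 y -37..40 rgb [22. 23. 24.]
tool z -62 42 x -12..15 y -31..35 rgb [22.5 23.  24. ]
tool z -54 18 x 5..14 y -15..21 rgb [30. 31. 32.]
tool z -46 17 x 4..13 y -11..11 rgb [53. 52. 52.]
tool z -38 22 x -5..13 y -13..16 rgb [68. 65. 60.]
tool z -30 19 x -4..14 y -13..14 rgb [68. 67. 62.]
tool z -22 15 x -4..13 y -13..12 rgb [93. 78. 67.]
tool z -14 5 x 4..10 y -5..10 rgb [85. 84. 82.]
tool z 18 39 x -27..1 y -10..13 rgb [194. 185. 180.]
tool z 26 16 x -17..1 y -12..12 rgb [154.  146.  140.5]
tool z 34 12 x -20..2 y -9..7 rgb [174. 165. 160.]
scene 2 knob top n 40 mean [-46.1  -0.9  34.1] u -61..-34 v -13..10
scene 3 knob top n 30 mean [-58.1  -0.9  34.6] u -71..-46 v -12..12
top 3 knob top n 48 mean [-59.6   1.6  34.4] u -70..-49 v -9..12
```

View pics/s5.png

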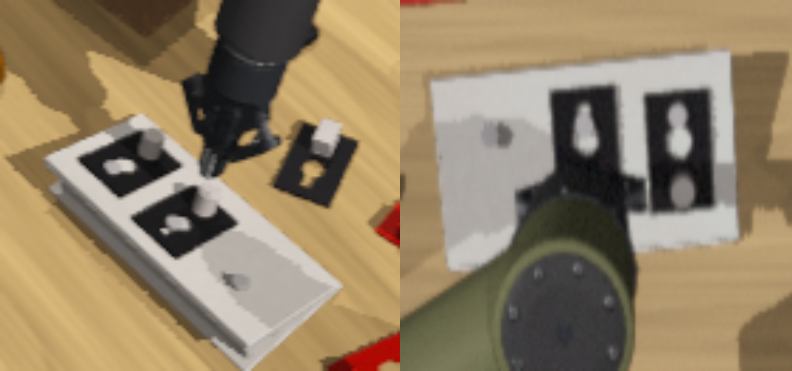

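Depth and contact agree: the fingertips end about 8 mm behind the reported TCP, not 17 mm ahead of it. They rested on the knob top at 33.5 mm with h=25.8. So the grasp height must be about 25 mm lower, and knob 2 has moved to u of about -47.

```bash
python3 -c "
from h import *
deck(2,-47,0,40)"
python3 -m handwheel '[{"claw":0.6,"linear":[0,0,0],"delta_rot":[0,0,0]},{"claw":0.6,"linear":[0,0,0],"delta_rot":[0,0,0]},{"claw":0.6,"linear":[0,0,0],"delta_rot":[0,0,0]},{"claw":0.6,"linear":[0,0,0],"delta_rot":[0,0,0]}]'
python3 -c "
from h import *
deck(2,-47,0,-2)"
```

```text
stud2 u-47 v0 h40 t13.48 tgt [611.6  13.   71.5] | rot tot [-0.0016 -0.0035  0.    ] deg 0.2 | shift after rot mm [-14.4   0.2  17.8] norm [-0.024   0.0004  0.0296] | before-rot norm [-0.0241  0.0004  0.0296] w -0.0 F [-0.8 -0.2 -0.9] gf 0
clock: 13.82
position: [618.2, 13.3, 90.3]
eef_rot: [-3.141, -0.348, 0.073]
ft_force: [0.1, 0.5, -0.6]
width: 48.4
grasp_force: 0.0
stud2 u-47 v0 h-2 t13.82 tgt [625.9  14.   32. ] | rot tot [-0.0002  0.0019 -0.    ] deg 0.1 | shift after rot mm [-12.6  -0.2  57.4] norm [-0.021  -0.0003  0.0956] | before-rot norm [-0.0208 -0.0002  0.0957] w 48.4 F [ 0.1  0.5 -0.6] gf 0
```

```bash
python3 -m handwheel '[{"claw":0.6,"linear":[-0.021,0,0],"delta_rot":[0,0,0]},{"claw":0.6,"linear":[0,0,0.025],"delta_rot":[0,0,0]},{"claw":0.6,"linear":[0,0,0.03],"delta_rot":[0,0,0]},{"claw":0.6,"linear":[0,0,0.02],"delta_rot":[0,0,0]},{"claw":0.6,"linear":[0,0,0.01],"delta_rot":[0,0,0]},{"claw":0.6,"linear":[0,0,0],"delta_rot":[0,0,0]},{"claw":0.6,"linear":[0,0,0],"delta_rot":[0,0,0]}]'
python3 -m handwheel '[{"claw":0.6,"linear":[0,0,0.005],"delta_rot":[0,0,0]},{"claw":0.6,"linear":[0,0,0.005],"delta_rot":[0,0,0]},{"claw":0.3,"linear":[0,0,0],"delta_rot":[0,0,0]},{"claw":0,"linear":[0,0,0],"delta_rot":[0,0,0]},{"claw":0,"linear":[0,0,0],"delta_rot":[0,0,0]},{"claw":0,"linear":[0,0,0],"delta_rot":[0,0,0]},{"claw":0,"linear":[0,0,0],"delta_rot":[0,0,0]},{"claw":0,"linear":[0,0,0],"delta_rot":[0,0,0]}]'
python3 -c "
from h import *
deck(2,-38,0,-2)"
```

```text
clock: 14.4
position: [624.0, 13.6, 38.7]
eef_rot: [3.141, -0.348, 0.074]
ft_force: [-0.7, 0.2, -0.1]
width: 51.4
grasp_force: 0.0
clock: 15.07
position: [626.1, 14.0, 33.5]
eef_rot: [-3.141, -0.349, 0.074]
ft_force: [-2.7, 0.8, 3.9]
width: 23.8
grasp_force: 58.9
stud2 u-38 v0 h-2 t15.07 tgt [634.4  14.6  35.1] | rot tot [-0.0004  0.0001  0.0001] deg 0.0 | shift after rot mm [ 8.4 -0.1  1.4] norm [ 0.0139 -0.0001  0.0023] | before-rot norm [ 0.0139 -0.0001  0.0023] w 23.8 F [-2.7  0.8  3.9] gf 59
```

```bash
python3 -m handwheel '[{"claw":0,"linear":[0.008,0,0],"delta_rot":[0,0,0]},{"claw":0,"linear":[0.007,0,0],"delta_rot":[0,0,0]},{"claw":0,"linear":[0,0,0],"delta_rot":[0,0,0]},{"claw":0,"linear":[0,0,0],"delta_rot":[0,0,0]},{"claw":0,"linear":[0,0,-0.008],"delta_rot":[0,0,0]},{"claw":0,"linear":[0,0,-0.008],"delta_rot":[0,0,0]},{"claw":0,"linear":[0,0,-0.006],"delta_rot":[0,0,0]},{"claw":0,"linear":[0,0,0],"delta_rot":[0,0,0]}]'
python3 -c "
from h import *
deck(2,-38,0,10)"
```

```text
clock: 15.73
position: [630.1, 14.4, 49.5]
eef_rot: [-3.141, -0.35, 0.074]
ft_force: [-0.9, 0.5, -1.4]
width: 24.4
grasp_force: 58.9
stud2 u-38 v0 h10 t15.73 tgt [630.3  14.3  46.4] | rot tot [-0.0009 -0.0009  0.0001] deg 0.1 | shift after rot mm [-0.9  0.1  3. ] norm [-0.0014  0.0001  0.005 ] | before-rot norm [-0.0014  0.0001  0.005 ] w 24.4 F [-0.9  0.5 -1.4] gf 59
```

Lifted 13 mm with almost no force, so it is free of the stud. I raise it and carry it to the other half of the carton.

```bash
python3 -m handwheel '[{"claw":0,"linear":[0,0,-0.02],"delta_rot":[0,0,0]},{"claw":0,"linear":[0,0,-0.04],"delta_rot":[0,0,0]},{"claw":0,"linear":[0,0,-0.06],"delta_rot":[0,0,0]},{"claw":0,"linear":[0,0,-0.06],"delta_rot":[0,0,0]},{"claw":0,"linear":[0,0,-0.04],"delta_rot":[0,0,0]},{"claw":0,"linear":[0,0,0],"delta_rot":[0.002,-0.111,-0.0145]},{"claw":0,"linear":[0,0,0],"delta_rot":[0.002,-0.111,-0.0145]},{"claw":0,"linear":[0,0,0],"delta_rot":[0.002,-0.111,-0.0145]},{"claw":0,"linear":[0,0,0],"delta_rot":[0.002,-0.111,-0.0145]},{"claw":0,"linear":[0,0,0],"delta_rot":[0,0,0]},{"claw":0,"linear":[0,0,0],"delta_rot":[0,0,0]}]'
python3 -c "
from h import *
go([388,-388,180],down(0.12),'hi')"
```

```text
clock: 16.65
position: [585.4, 11.0, 171.5]
eef_rot: [3.14, 0.002, 0.119]
ft_force: [-0.6, 0.2, -0.9]
width: 24.3
grasp_force: 59.0
hi t16.65 tgt [ 388 -388  180] | rot tot [ 0.002   0.0026 -0.0016] deg 0.2 | shift after rot mm [-243.8  372.5   -8.5] norm [-0.4063  0.6208 -0.0142] | before-rot norm [-0.4055  0.6213 -0.0124] w 24.3 F [-0.6  0.2 -0.9] gf 59
```

```bash
python3 -m handwheel '[{"claw":0,"linear":[-0.016,0.024,0],"delta_rot":[0,0,0]},{"claw":0,"linear":[-0.0325,0.0497,0],"delta_rot":[0,0,0]},{"claw":0,"linear":[-0.0325,0.0497,0],"delta_rot":[0,0,0]},{"claw":0,"linear":[-0.0325,0.0497,0],"delta_rot":[0,0,0]},{"claw":0,"linear":[-0.0325,0.0497,0],"delta_rot":[0,0,0]},{"claw":0,"linear":[-0.0325,0.0497,0],"delta_rot":[0,0,0]},{"claw":0,"linear":[-0.0325,0.0497,0],"delta_rot":[0,0,0]},{"claw":0,"linear":[-0.0325,0.0497,0],"delta_rot":[0,0,0]},{"claw":0,"linear":[-0.0325,0.0497,0],"delta_rot":[0,0,0]},{"claw":0,"linear":[-0.0325,0.0497,0],"delta_rot":[0,0,0]},{"claw":0,"linear":[-0.0325,0.0497,0],"delta_rot":[0,0,0]},{"claw":0,"linear":[-0.0325,0.0497,0],"delta_rot":[0,0,0]}]'
python3 -m handwheel '[{"claw":0,"linear":[-0.0325,0.0497,0],"delta_rot":[0,0,0]},{"claw":0,"linear":[0,0,0],"delta_rot":[0,0,0]},{"claw":0,"linear":[0,0,0],"delta_rot":[0,0,0]},{"claw":0,"linear":[0,0,0.04],"delta_rot":[0,0,0]},{"claw":0,"linear":[0,0,0.06],"delta_rot":[0,0,0]},{"claw":0,"linear":[0,0,0.06],"delta_rot":[0,0,0]},{"claw":0,"linear":[0,0,0.045],"delta_rot":[0,0,0]},{"claw":0,"linear":[0,0,0.01],"delta_rot":[0,0,0]},{"claw":0,"linear":[0,0,0],"delta_rot":[0,0,0]},{"claw":0,"linear":[0,0,0],"delta_rot":[0,0,0]}]'
python3 -m handwheel '[{"claw":0.5,"linear":[0,0,0],"delta_rot":[0,0,0]},{"claw":0.5,"linear":[0,0,0],"delta_rot":[0,0,0]},{"claw":0.5,"linear":[0,0,0],"delta_rot":[0,0,0]},{"claw":0.5,"linear":[0,0,0],"delta_rot":[0,0,0]},{"claw":0.6,"linear":[0,0,-0.04],"delta_rot":[0,0,0]},{"claw":0.6,"linear":[0,0,-0.06],"delta_rot":[0,0,0]},{"claw":0.6,"linear":[0,0,-0.06],"delta_rot":[0,0,0]},{"claw":0.6,"linear":[0,0,-0.04],"delta_rot":[0,0,0]},{"claw":0.6,"linear":[0,0,0],"delta_rot":[0,0,0]},{"claw":0.6,"linear":[0,0,0],"delta_rot":[0,0,0]}]'
python3 -c "
from h import *
deck(3,-58,0,60)"
```

```text
clock: 17.65
position: [401.1, -357.2, 174.8]
eef_rot: [3.138, -0.003, 0.119]
ft_force: [0.8, -0.3, -1.8]
width: 24.3
grasp_force: 59.1
clock: 18.48
position: [388.2, -388.2, 46.6]
eef_rot: [3.138, -0.002, 0.121]
ft_force: [-1.1, 0.5, 0.1]
width: 24.1
grasp_force: 59.2
clock: 19.32
position: [388.2, -388.3, 166.5]
eef_rot: [3.138, -0.003, 0.119]
ft_force: [-0.6, 0.3, -0.3]
width: 51.3
grasp_force: 0.0
stud3 u-58 v0 h60 t19.32 tgt [601.8 -88.   86.5] | rot tot [-0.0056  0.44    0.0584] deg 20.0 | shift after rot mm [ 193.5 -283.7  155.5] norm [ 0.3226 -0.4729  0.2592] | before-rot norm [ 0.4125 -0.455   0.1329] w 51.3 F [-0.6  0.3 -0.3] gf 0
```

```bash
python3 -m handwheel '[{"claw":0.6,"linear":[0.02,-0.022,0],"delta_rot":[0,0,0]},{"claw":0.6,"linear":[0.039,-0.043,0.013],"delta_rot":[0,0,0]},{"claw":0.6,"linear":[0.039,-0.043,0.013],"delta_rot":[0,0,0]},{"claw":0.6,"linear":[0.039,-0.043,0.013],"delta_rot":[0,0,0]},{"claw":0.6,"linear":[0.039,-0.043,0.013],"delta_rot":[0,0,0]},{"claw":0.6,"linear":[0.039,-0.043,0.013],"delta_rot":[0,0,0]},{"claw":0.6,"linear":[0.039,-0.043,0.013],"delta_rot":[0,0,0]},{"claw":0.6,"linear":[0.039,-0.043,0.013],"delta_rot":[0,0,0]},{"claw":0.6,"linear":[0.039,-0.043,0.013],"delta_rot":[0,0,0]},{"claw":0.6,"linear":[0.039,-0.043,0.013],"delta_rot":[0,0,0]},{"claw":0.6,"linear":[0.039,-0.043,0.013],"delta_rot":[0,0,0]}]'
python3 -m handwheel '[{"claw":0.6,"linear":[0,0,0],"delta_rot":[-0.002,0.11,0.0145]},{"claw":0.6,"linear":[0,0,0],"delta_rot":[-0.002,0.11,0.0145]},{"claw":0.6,"linear":[0,0,0],"delta_rot":[-0.002,0.11,0.0145]},{"claw":0.6,"linear":[0,0,0],"delta_rot":[0,0.11,0.0145]},{"claw":0.6,"linear":[0,0,0],"delta_rot":[0,0,0]},{"claw":0.6,"linear":[0,0,0],"delta_rot":[0,0,0]},{"claw":0.6,"linear":[0,0,0],"delta_rot":[0,0,0]}]'
python3 -c "
from h import *
deck(3,-58,0,-2)"
```

```text
clock: 20.23
position: [599.4, -87.7, 83.9]
eef_rot: [3.141, 0.002, 0.119]
ft_force: [1.4, -0.5, 0.3]
width: 51.4
grasp_force: 0.0
clock: 20.82
position: [599.4, -89.3, 85.9]
eef_rot: [-3.14, -0.345, 0.074]
ft_force: [0.2, -0.1, 0.7]
width: 51.3
grasp_force: 0.0
stud3 u-58 v0 h-2 t20.82 tgt [623.  -86.5  28.3] | rot tot [-0.0022  0.0057  0.0003] deg 0.3 | shift after rot mm [ 2.6 -1.1 62.2] norm [ 0.0043 -0.0019  0.1037] | before-rot norm [ 0.0048 -0.0017  0.1037] w 51.3 F [ 0.2 -0.1  0.7] gf 0
```

```bash
python3 -m handwheel '[{"claw":0.6,"linear":[0.003,-0.0015,0.025],"delta_rot":[0,0.006,0]},{"claw":0.6,"linear":[0,0,0.03],"delta_rot":[0,0,0]},{"claw":0.6,"linear":[0,0,0.025],"delta_rot":[0,0,0]},{"claw":0.6,"linear":[0,0,0.015],"delta_rot":[0,0,0]},{"claw":0.6,"linear":[0,0,0.008],"delta_rot":[0,0,0]},{"claw":0.6,"linear":[0,0,0],"delta_rot":[0,0,0]},{"claw":0.3,"linear":[0,0,0],"delta_rot":[0,0,0]},{"claw":0,"linear":[0,0,0],"delta_rot":[0,0,0]},{"claw":0,"linear":[0,0,0],"delta_rot":[0,0,0]},{"claw":0,"linear":[0,0,0],"delta_rot":[0,0,0]},{"claw":0,"linear":[0,0,0],"delta_rot":[0,0,0]},{"claw":0,"linear":[0,0,0],"delta_rot":[0,0,0]}]'
python3 -c "
from h import *
deck(3,-58,0,-2)"
python3 -m handwheel '[{"claw":0,"linear":[0.0075,0,0],"delta_rot":[0,0,0]},{"claw":0,"linear":[0.0075,0,0],"delta_rot":[0,0,0]},{"claw":0,"linear":[0.0075,0,0],"delta_rot":[0,0,0]},{"claw":0,"linear":[0.0075,0,0],"delta_rot":[0,0,0]},{"claw":0,"linear":[0.0075,0,0],"delta_rot":[0,0,0]},{"claw":0,"linear":[0,0,0],"delta_rot":[0,0,0]},{"claw":0,"linear":[0,0,0],"delta_rot":[0,0,0]},{"claw":0,"linear":[0,0,-0.008],"delta_rot":[0,0,0]},{"claw":0,"linear":[0,0,-0.008],"delta_rot":[0,0,0]},{"claw":0,"linear":[0,0,-0.006],"delta_rot":[0,0,0]},{"claw":0,"linear":[0,0,0],"delta_rot":[0,0,0]}]'
python3 -c "
from h import *
deck(3,-37,0,10)"
```

```text
clock: 21.82
position: [622.7, -86.6, 29.8]
eef_rot: [-3.14, -0.352, 0.074]
ft_force: [-2.4, 0.4, 6.1]
width: 24.4
grasp_force: 59.3
stud3 u-58 v0 h-2 t21.82 tgt [623.  -86.5  28.3] | rot tot [-0.0022 -0.0039  0.0003] deg 0.2 | shift after rot mm [-0.2 -0.1  1.5] norm [-0.0003 -0.0002  0.0025] | before-rot norm [-0.0004 -0.0001  0.0025] w 24.4 F [-2.4  0.4  6.1] gf 59
clock: 22.73
position: [638.8, -85.3, 49.3]
eef_rot: [-3.14, -0.351, 0.074]
ft_force: [-0.8, 0.3, -1.3]
width: 24.3
grasp_force: 59.0
stud3 u-37 v0 h10 t22.73 tgt [638.6 -85.3  46.7] | rot tot [-0.0026 -0.0028  0.0001] deg 0.2 | shift after rot mm [-1.1  0.   2.3] norm [-0.0018  0.0001  0.0039] | before-rot norm [-0.0018  0.0001  0.0038] w 24.3 F [-0.8  0.3 -1.3] gf 59
```

```bash
python3 -m handwheel '[{"claw":0,"linear":[0,0,-0.02],"delta_rot":[0,0,0]},{"claw":0,"linear":[0,0,-0.04],"delta_rot":[0,0,0]},{"claw":0,"linear":[0,0,-0.06],"delta_rot":[0,0,0]},{"claw":0,"linear":[0,0,-0.06],"delta_rot":[0,0,0]},{"claw":0,"linear":[0,0,-0.04],"delta_rot":[0,0,0]},{"claw":0,"linear":[0,0,0],"delta_rot":[0.002,-0.111,-0.0145]},{"claw":0,"linear":[0,0,0],"delta_rot":[0.002,-0.111,-0.0145]},{"claw":0,"linear":[0,0,0],"delta_rot":[0.002,-0.111,-0.0145]},{"claw":0,"linear":[0,0,0],"delta_rot":[0.002,-0.111,-0.0145]},{"claw":0,"linear":[0,0,0],"delta_rot":[0,0,0]},{"claw":0,"linear":[0,0,0],"delta_rot":[0,0,0]}]'
python3 - <<'E'
from h import *
from plant import vision
c=vision.read_camera("scene"); cv2.imwrite("pics/s6.png",cv2.resize(c["color"][80:220,240:480,::-1],None,fx=2.5,fy=2.5))
go([386,-350,170],down(0.12),'hi')
E
```

```text
clock: 23.65
position: [593.9, -88.7, 171.0]
eef_rot: [-3.141, 0.001, 0.12]
ft_force: [-1.5, 0.3, -0.7]
width: 24.1
grasp_force: 59.1
hi t23.70 tgt [ 386 -350  170] | rot tot [ 0.0001 -0.002  -0.0005] deg 0.1 | shift after rot mm [-237.4  234.3    2. ] norm [-0.3956  0.3905  0.0034] | before-rot norm [-0.3955  0.3907  0.0028] w 24.3 F [-0.1 -0.7 -0.9] gf 59
```

View pics/s6.png

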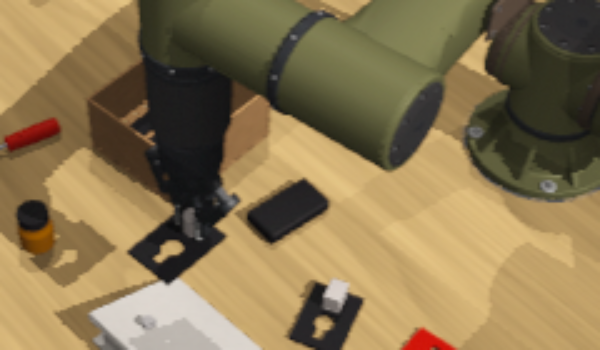

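Old3 hangs level from the gripper, near (180,245), and the rest of the scene is undisturbed. I carry it to the carton centre.

```bash
python3 -m handwheel '[{"claw":0,"linear":[-0.021,0.0205,0],"delta_rot":[0,0,0]},{"claw":0,"linear":[-0.0416,0.0411,0],"delta_rot":[0,0,0]},{"claw":0,"linear":[-0.0416,0.0411,0],"delta_rot":[0,0,0]},{"claw":0,"linear":[-0.0416,0.0411,0],"delta_rot":[0,0,0]},{"claw":0,"linear":[-0.0416,0.0411,0],"delta_rot":[0,0,0]},{"claw":0,"linear":[-0.0416,0.0411,0],"delta_rot":[0,0,0]},{"claw":0,"linear":[-0.0416,0.0411,0],"delta_rot":[0,0,0]},{"claw":0,"linear":[-0.0416,0.0411,0],"delta_rot":[0,0,0]},{"claw":0,"linear":[-0.0416,0.0411,0],"delta_rot":[0,0,0]},{"claw":0,"linear":[-0.0416,0.0411,0],"delta_rot":[0,0,0]},{"claw":0,"linear":[0,0,0],"delta_rot":[0,0,0]},{"claw":0,"linear":[0,0,0],"delta_rot":[0,0,0]}]'
python3 -m handwheel '[{"claw":0,"linear":[0,0,0.04],"delta_rot":[0,0,0]},{"claw":0,"linear":[0,0,0.06],"delta_rot":[0,0,0]},{"claw":0,"linear":[0,0,0.05],"delta_rot":[0,0,0]},{"claw":0,"linear":[0,0,0.02],"delta_rot":[0,0,0]},{"claw":0,"linear":[0,0,0],"delta_rot":[0,0,0]},{"claw":0,"linear":[0,0,0],"delta_rot":[0,0,0]},{"claw":0.5,"linear":[0,0,0],"delta_rot":[0,0,0]},{"claw":0.5,"linear":[0,0,0],"delta_rot":[0,0,0]},{"claw":0.5,"linear":[0,0,0],"delta_rot":[0,0,0]},{"claw":0.5,"linear":[0,0,0],"delta_rot":[0,0,0]}]'
python3 -m handwheel '[{"claw":0.6,"linear":[0,0,-0.04],"delta_rot":[0,0,0]},{"claw":0.6,"linear":[0,0,-0.06],"delta_rot":[0,0,0]},{"claw":0.6,"linear":[0,0,-0.06],"delta_rot":[0,0,0]},{"claw":0.6,"linear":[0,0,-0.05],"delta_rot":[0,0,0]},{"claw":0.6,"linear":[0,-0.04,0],"delta_rot":[0,0,0]},{"claw":0.6,"linear":[0,-0.06,0],"delta_rot":[0,0,0]},{"claw":0.6,"linear":[0,-0.06,0],"delta_rot":[0,0,0]},{"claw":0.6,"linear":[0,-0.06,0],"delta_rot":[0,0,0]},{"claw":0.6,"linear":[0,0,0],"delta_rot":[0,0,0]},{"claw":0.6,"linear":[0,0,0],"delta_rot":[0,0,0]},{"claw":0.6,"linear":[0,0,0],"delta_rot":[0,0,0]}]'
python3 - <<'E'
from h import *
from plant import vision
for n in("top","scene"):
    c=vision.read_camera(n); w=cloud(c); print(n); plates(c,w); np.savez(n+"2.npz",**c)
    wh,bl=masks(c)
    for k in(1,2,3):
        D=RD.inv().apply((w-deckpt(k,0,0,0)).reshape(-1,3)).reshape(w.shape)
        g=(abs(D[...,0])<18)&(abs(D[...,1])<18)&(abs(D[...,2]-12)<3.0)
        if g.sum()>3: print("head",k,g.sum(),D[g].mean(0).round(1))
        f=wh&(abs(D[...,0])<35)&(abs(D[...,1])<35)&(abs(D[...,2])<6); print(" deck h",np.median(D[f][:,2]).round(2) if f.sum() else None)
    cv2.imwrite(f"pics/{n}7.png",c["color"][:,:,::-1])
a=cv2.imread("pics/top7.png")[200:310,360:480]; cv2.imwrite("pics/t7.png",cv2.resize(a,None,fx=3,fy=3))
E
```

```text
clock: 24.7
position: [383.9, -351.2, 173.4]
eef_rot: [3.14, -0.004, 0.116]
ft_force: [0.0, -0.0, -1.5]
width: 23.8
grasp_force: 59.2
clock: 25.53
position: [386.8, -350.2, 71.5]
eef_rot: [3.14, -0.003, 0.12]
ft_force: [1.3, -0.3, -0.0]
width: 42.8
grasp_force: 0.0
clock: 26.45
position: [370.4, -218.9, 196.7]
eef_rot: [3.141, -0.003, 0.121]
ft_force: [0.3, -0.4, 0.6]
width: 51.4
grasp_force: 0.0
top
bar [438.7  20.1  33.7] px 88 zt 33.4 | plate [465.1  31.2] [96.2 69.5] z 5.2 yaw 0.445 dist 28.7
bar [349.8 293.5  33.8] px 90 zt 33.7 | plate [379.  298.3] [95.3 69. ] z 5.5 yaw 0.21 dist 29.6
head 1 31 [-1.2  1.2 12.8]
 deck h 1.2
head 2 25 [-0.6  1.4 12.1]
 deck h 0.94
head 3 27 [-0.4  1.1 12.8]
 deck h 0.91
scene
bar [441.4  18.3  33.3] px 62 zt 32.4 | plate [468.4  28.6] [103.4  69.7] z 5.4 yaw 0.45 dist 28.9
bar [353.1 290.9  33.5] px 74 zt 33.1 | plate [381.3 295.1] [101.1  68.5] z 5.1 yaw 0.208 dist 28.5
head 1 25 [ 0.6 -2.2 12.3]
 deck h 0.97
head 2 25 [ 1.2 -1.8 12.1]
 deck h 1.06
head 3 16 [ 2.3 -0.1 13.4]
 deck h 1.11
```

View pics/t7.png

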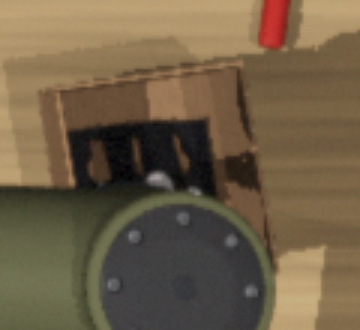

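The carton holds all three old plates: three keyholes show at about (95,160), (138,150) and (180,150). The new plates haven't moved. Next is new plate A at (440,19).

```bash
python3 -c "
from h import *
go([440.0,19.3,70],down(0.447),'A')"
```

```text
A t26.55 tgt [440.   19.3  70. ] | rot tot [ 3.000e-04 -1.200e-03 -4.183e-01] deg 18.8 | shift after rot mm [ 166.3 -185.2  126.1] norm [ 0.2772 -0.3087  0.2102] | before-rot norm [ 0.1626 -0.3816  0.2103] w 51.0 F [ 0.1 -0.8 -0.5] gf 0
```

```bash
python3 -m handwheel '[{"claw":0.6,"linear":[0.018,-0.0424,0.0234],"delta_rot":[0,0,0]},{"claw":0.6,"linear":[0.018,-0.0424,0.0234],"delta_rot":[0,0,0]},{"claw":0.6,"linear":[0.018,-0.0424,0.0234],"delta_rot":[0,0,0]},{"claw":0.6,"linear":[0.018,-0.0424,0.0234],"delta_rot":[0,0,0]},{"claw":0.6,"linear":[0.018,-0.0424,0.0234],"delta_rot":[0,0,0]},{"claw":0.6,"linear":[0.018,-0.0424,0.0234],"delta_rot":[0,0,0]},{"claw":0.6,"linear":[0.018,-0.0424,0.0234],"delta_rot":[0,0,0]},{"claw":0.6,"linear":[0.018,-0.0424,0.0234],"delta_rot":[0,0,0]},{"claw":0.6,"linear":[0.018,-0.0424,0.0234],"delta_rot":[0,0,0]},{"claw":0.6,"linear":[0,0,0],"delta_rot":[0,0,-0.14]},{"claw":0.6,"linear":[0,0,0],"delta_rot":[0,0,-0.14]},{"claw":0.6,"linear":[0,0,0],"delta_rot":[0,0,-0.138]}]'
python3 -m handwheel '[{"claw":0.6,"linear":[0,0,0],"delta_rot":[0,0,0]},{"claw":0.6,"linear":[0,0,0],"delta_rot":[0,0,0]},{"claw":0.6,"linear":[0,0,0],"delta_rot":[0,0,0]}]'
python3 -c "
from h import *
go([440.0,19.3,0],down(0.447),'A')"
```

```text
clock: 27.55
position: [439.6, 19.4, 69.0]
eef_rot: [3.141, 0.001, 0.452]
ft_force: [0.8, -0.7, -0.8]
width: 51.6
grasp_force: 0.0
clock: 27.8
position: [439.6, 19.4, 69.7]
eef_rot: [3.141, -0.001, 0.443]
ft_force: [-0.4, 0.1, -0.1]
width: 51.2
grasp_force: 0.0
A t27.80 tgt [440.   19.3   0. ] | rot tot [ 0.0007 -0.001  -0.0045] deg 0.2 | shift after rot mm [ 0.3  0.3 69.7] norm [0.0005 0.0005 0.1162] | before-rot norm [0.0004 0.0004 0.1162] w 51.2 F [-0.4  0.1 -0.1] gf 0
```

```bash
python3 -m handwheel '[{"claw":0.6,"linear":[0,0,0.03],"delta_rot":[0,0,0]},{"claw":0.6,"linear":[0,0,0.035],"delta_rot":[0,0,0]},{"claw":0.6,"linear":[0,0,0.03],"delta_rot":[0,0,0]},{"claw":0.6,"linear":[0,0,0.015],"delta_rot":[0,0,0]},{"claw":0.6,"linear":[0,0,0.006],"delta_rot":[0,0,0]},{"claw":0.6,"linear":[0,0,0],"delta_rot":[0,0,0]},{"claw":0.3,"linear":[0,0,0],"delta_rot":[0,0,0]},{"claw":0,"linear":[0,0,0],"delta_rot":[0,0,0]},{"claw":0,"linear":[0,0,0],"delta_rot":[0,0,0]},{"claw":0,"linear":[0,0,0],"delta_rot":[0,0,0]},{"claw":0,"linear":[0,0,0],"delta_rot":[0,0,0]},{"claw":0,"linear":[0,0,0],"delta_rot":[0,0,0]}]'
python3 -c "
from h import *
go([440.0,19.3,0],down(0.447),'A')"
python3 -m handwheel '[{"claw":0,"linear":[0,0,-0.02],"delta_rot":[0,0,0]},{"claw":0,"linear":[0,0,-0.05],"delta_rot":[0,0,0]},{"claw":0,"linear":[0,0,-0.06],"delta_rot":[0,0,0]},{"claw":0,"linear":[0,0,-0.06],"delta_rot":[0,0,0]},{"claw":0,"linear":[0,0,-0.03],"delta_rot":[0,0,0]},{"claw":0,"linear":[0,0,0],"delta_rot":[0,0,0]},{"claw":0,"linear":[0,0,0],"delta_rot":[0,0,0]}]'
python3 -c "
from h import *
deck(2,-36.5,0,60)"
```

```text
clock: 28.8
position: [440.5, 20.4, 1.8]
eef_rot: [3.141, -0.004, 0.448]
ft_force: [-1.3, 0.9, 5.8]
width: 23.0
grasp_force: 61.2
A t28.80 tgt [440.   19.3   0. ] | rot tot [ 0.0013 -0.0048  0.0016] deg 0.2 | shift after rot mm [-1.   0.8  1.8] norm [-0.0016  0.0013  0.003 ] | before-rot norm [-0.0016  0.0012  0.003 ] w 23.0 F [-1.3  0.9  5.8] gf 61
clock: 29.38
position: [439.5, 20.5, 132.7]
eef_rot: [-3.141, -0.003, 0.448]
ft_force: [-1.4, -1.2, -2.4]
width: 23.1
grasp_force: 60.3
stud2 u-36.5 v0 h60 t29.38 tgt [614.6  13.2  93.9] | rot tot [-0.0845  0.4356  0.4717] deg 29.1 | shift after rot mm [150.3  20.2  96. ] norm [0.2505 0.0337 0.1601] | before-rot norm [0.2575 0.1375 0.0654] w 23.1 F [-1.4 -1.2 -2.4] gf 60
```

```bash
python3 -m handwheel '[{"claw":0,"linear":[0,0,0],"delta_rot":[-0.0169,0.0871,0.0943]},{"claw":0,"linear":[0,0,0],"delta_rot":[-0.0169,0.0871,0.0943]},{"claw":0,"linear":[0,0,0],"delta_rot":[-0.0169,0.0871,0.0943]},{"claw":0,"linear":[0,0,0],"delta_rot":[-0.0169,0.0871,0.0943]},{"claw":0,"linear":[0,0,0],"delta_rot":[-0.0169,0.0871,0.0943]},{"claw":0,"linear":[0.042,0.0056,0.0267],"delta_rot":[0,0,0]},{"claw":0,"linear":[0.042,0.0056,0.0267],"delta_rot":[0,0,0]},{"claw":0,"linear":[0.042,0.0056,0.0267],"delta_rot":[0,0,0]},{"claw":0,"linear":[0.042,0.0056,0.0267],"delta_rot":[0,0,0]},{"claw":0,"linear":[0.042,0.0056,0.0267],"delta_rot":[0,0,0]},{"claw":0,"linear":[0.042,0.0056,0.0267],"delta_rot":[0,0,0]}]'
python3 -m handwheel '[{"claw":0,"linear":[0,0,0],"delta_rot":[0,0,0]},{"claw":0,"linear":[0,0,0],"delta_rot":[0,0,0]},{"claw":0,"linear":[0,0,0],"delta_rot":[0,0,0]},{"claw":0,"linear":[0,0,0],"delta_rot":[0,0,0]}]'
python3 - <<'E'
from h import *
from plant import vision
deck(2,-35.5,0,22)
c=vision.read_camera("scene"); w=cloud(c); wh,bl=masks(c)
D=RD.inv().apply((w-deckpt(2,0,0,0)).reshape(-1,3)).reshape(w.shape)
g=bl&(abs(D[...,2]-63)<6)&(abs(D[...,1])<50)&(D[...,0]>-70)&(D[...,0]<60)
r=cv2.minAreaRect(D[g][:,:2].astype(np.float32)); print(g.sum(),r,"h",np.median(D[g][:,2]))
cv2.imwrite("pics/s8.png",cv2.resize(c["color"][140:280,250:420,::-1],None,fx=3,fy=3))
E
```

```text
clock: 30.3
position: [615.3, 12.2, 90.1]
eef_rot: [3.14, -0.344, 0.074]
ft_force: [-0.4, 1.0, -0.2]
width: 23.2
grasp_force: 60.3
clock: 30.63
position: [614.5, 12.8, 93.1]
eef_rot: [3.14, -0.347, 0.075]
ft_force: [0.2, -0.9, -1.4]
width: 23.0
grasp_force: 60.3
stud2 u-35.5 v0 h22 t30.63 tgt [628.5  14.2  58.5] | rot tot [0.0015 0.0021 0.0012] deg 0.1 | shift after rot mm [ 1.4 -0.3 37.3] norm [ 0.0024 -0.0006  0.0622] | before-rot norm [ 0.0025 -0.0006  0.0622] w 23.0 F [ 0.2 -0.9 -1.4] gf 60
355 ((-7.166614532470703, -1.5064620971679688), (101.18262481689453, 71.68681335449219), 0.8035976886749268) h 63.13342442387373
```

View pics/s8.png

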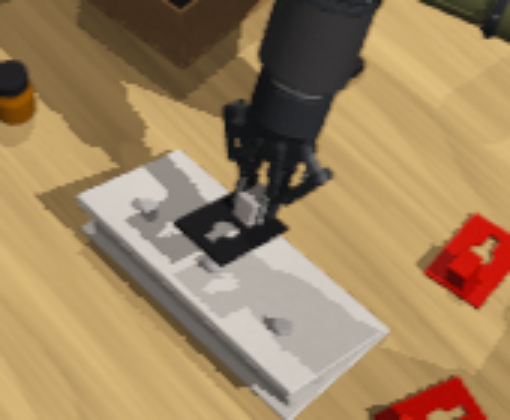

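The plate hangs straight, with its centre 8.4 mm below the stud where 8 is wanted, and it is centred across. I lower it over the stud.

```bash
python3 -m handwheel '[{"claw":0,"linear":[0.0007,0,0.02],"delta_rot":[0,0,0]},{"claw":0,"linear":[0,0,0.025],"delta_rot":[0,0,0]},{"claw":0,"linear":[0,0,0.017],"delta_rot":[0,0,0]},{"claw":0,"linear":[0,0,0],"delta_rot":[0,0,0]},{"claw":0,"linear":[0,0,0.008],"delta_rot":[0,0,0]},{"claw":0,"linear":[0,0,0.008],"delta_rot":[0,0,0]},{"claw":0,"linear":[0,0,0],"delta_rot":[0,0,0]},{"claw":0,"linear":[0,0,0],"delta_rot":[0,0,0]}]'
python3 -c "
from h import *
deck(2,-36.5,0,2.5)"
python3 -m handwheel '[{"claw":0,"linear":[0,0,0.008],"delta_rot":[0,0,0]},{"claw":0,"linear":[0,0,0.008],"delta_rot":[0,0,0]},{"claw":0,"linear":[0,0,0],"delta_rot":[0,0,0]},{"claw":0,"linear":[0,0,0],"delta_rot":[0,0,0]}]'
python3 -c "
from h import *
deck(2,-36.5,0,2.5)"
```

```text
clock: 31.35
position: [631.6, 13.9, 49.7]
eef_rot: [3.14, -0.348, 0.074]
ft_force: [0.4, 0.2, -0.6]
width: 22.9
grasp_force: 60.3
stud2 u-36.5 v0 h2.5 t31.35 tgt [634.2  14.6  39.9] | rot tot [0.0018 0.0016 0.0009] deg 0.1 | shift after rot mm [-0.9 -0.5 10.1] norm [-0.0014 -0.0008  0.0169] | before-rot norm [-0.0014 -0.0008  0.0169] w 22.9 F [ 0.4  0.2 -0.6] gf 60
clock: 31.68
position: [634.8, 14.1, 40.3]
eef_rot: [3.14, -0.347, 0.074]
ft_force: [-0.4, -0.4, -1.5]
width: 22.7
grasp_force: 60.4
stud2 u-36.5 v0 h2.5 t31.68 tgt [634.2  14.6  39.9] | rot tot [0.002  0.0022 0.0009] deg 0.1 | shift after rot mm [-0.6 -0.6  0.2] norm [-0.001  -0.0009  0.0004] | before-rot norm [-0.001  -0.0009  0.0004] w 22.7 F [-0.4 -0.4 -1.5] gf 60
```

```bash
python3 -m handwheel '[{"claw":0,"linear":[0,0,0.002],"delta_rot":[0,0,0]},{"claw":0,"linear":[0,0,0],"delta_rot":[0,0,0]},{"claw":0,"linear":[-0.007,0,0],"delta_rot":[0,0,0]},{"claw":0,"linear":[-0.007,0,0],"delta_rot":[0,0,0]},{"claw":0,"linear":[-0.007,0,0],"delta_rot":[0,0,0]},{"claw":0,"linear":[-0.007,0,0],"delta_rot":[0,0,0]},{"claw":0,"linear":[-0.005,0,0],"delta_rot":[0,0,0]},{"claw":0,"linear":[0,0,0],"delta_rot":[0,0,0]},{"claw":0,"linear":[0,0,0],"delta_rot":[0,0,0]}]'
python3 -c "
from h import *
deck(2,-60,0,2.5)"
```

```text
clock: 32.43
position: [616.1, 12.7, 32.6]
eef_rot: [3.14, -0.347, 0.074]
ft_force: [-6.0, 0.3, 3.0]
width: 22.7
grasp_force: 61.2
stud2 u-60 v0 h2.5 t32.43 tgt [612.2  13.   31.8] | rot tot [0.0018 0.0028 0.0009] deg 0.2 | shift after rot mm [-3.9 -0.5 -0.5] norm [-0.0065 -0.0009 -0.0009] | before-rot norm [-0.0065 -0.0009 -0.0009] w 22.7 F [-6.   0.3  3. ] gf 61
```

```bash
python3 -m handwheel '[{"claw":0,"linear":[-0.004,0,0],"delta_rot":[0,0,0]},{"claw":0,"linear":[-0.003,0,0],"delta_rot":[0,0,0]},{"claw":0,"linear":[0,0,0],"delta_rot":[0,0,0]},{"claw":0,"linear":[0,0,0],"delta_rot":[0,0,0]}]'
python3 -c "
from h import *
deck(2,-60,0,2.5)"
python3 -m handwheel '[{"claw":0,"linear":[-0.003,0,0],"delta_rot":[0,0,0]},{"claw":0,"linear":[0,0,0],"delta_rot":[0,0,0]},{"claw":0,"linear":[0,0,0],"delta_rot":[0,0,0]}]'
python3 -c "
from h import *
deck(2,-60,0,2.5)"
```

```text
clock: 32.77
position: [613.1, 12.7, 31.6]
eef_rot: [3.14, -0.349, 0.074]
ft_force: [1.7, 0.3, 1.0]
width: 22.6
grasp_force: 60.4
stud2 u-60 v0 h2.5 t32.77 tgt [612.2  13.   31.8] | rot tot [0.0014 0.0003 0.0011] deg 0.1 | shift after rot mm [-0.8 -0.4 -0.5] norm [-0.0013 -0.0006 -0.0008] | before-rot norm [-0.0013 -0.0006 -0.0008] w 22.6 F [1.7 0.3 1. ] gf 60
clock: 33.02
position: [612.7, 13.0, 32.3]
eef_rot: [3.141, -0.352, 0.075]
ft_force: [4.6, 1.0, 2.2]
width: 22.9
grasp_force: 60.7
stud2 u-60 v0 h2.5 t33.02 tgt [612.2  13.   31.8] | rot tot [ 0.0008 -0.0036  0.0016] deg 0.2 | shift after rot mm [-0.6 -0.1  0.3] norm [-0.001  -0.0001  0.0005] | before-rot norm [-0.001  -0.0001  0.0005] w 22.9 F [4.6 1.  2.2] gf 61
```

The slot end is against the shank: resistance builds at u of about -59.4. I nudge once more, release and back off square.

```bash
python3 -m handwheel '[{"claw":0,"linear":[-0.002,0,0.001],"delta_rot":[0,0,0]},{"claw":0,"linear":[0,0,0],"delta_rot":[0,0,0]},{"claw":0.5,"linear":[0,0,0],"delta_rot":[0,0,0]},{"claw":0.5,"linear":[0,0,0],"delta_rot":[0,0,0]},{"claw":0.5,"linear":[0,0,0],"delta_rot":[0,0,0]},{"claw":0.5,"linear":[0,0,0],"delta_rot":[0,0,0]},{"claw":0.5,"linear":[0,0,-0.02],"delta_rot":[0,0,0]},{"claw":0.5,"linear":[0,0,-0.05],"delta_rot":[0,0,0]},{"claw":0.6,"linear":[0,0,-0.06],"delta_rot":[0,0,0]},{"claw":0.6,"linear":[0,0,-0.06],"delta_rot":[0,0,0]},{"claw":0.6,"linear":[0,0,0],"delta_rot":[0,0,0]},{"claw":0.6,"linear":[0,0,0],"delta_rot":[0,0,0]}]'
cat >> h.py <<'E'
def hung(k):
    from plant import vision
    for n in("top","scene"):
        c=vision.read_camera(n); w=cloud(c); wh,bl=masks(c); print(n,end=" ")
        D=RD.inv().apply((w-deckpt(k,0,0,0)).reshape(-1,3)).reshape(w.shape)
        g=bl&(abs(D[...,2]-6)<5)&(abs(D[...,1])<46)&(D[...,0]>-110)&(D[...,0]<60)
        if g.sum()>50: r=cv2.minAreaRect(D[g][:,:2].astype(np.float32)); print("plate",g.sum(),np.round(r[0],1),np.round(r[1],1),"ang",round(r[2],1),"h",np.median(D[g][:,2]).round(1),end=" ")
        b=wh&(abs(D[...,2]-33.5)<5)&(abs(D[...,1])<30)&(D[...,0]>-100)&(D[...,0]<-20)
        if b.sum(): print("bar",b.sum(),D[b].mean(0).round(1),end=" ")
        a=wh&(abs(D[...,2]-12)<3)&(abs(D[...,1])<16)&(abs(D[...,0])<16)
        if a.sum(): print("head",a.sum(),D[a].mean(0).round(1))
E
python3 - <<'E'
from h import *
from plant import vision
hung(2)
go([351.5,292.2,120],down(0.208),'B')
for n in("top","scene"): plates(vision.read_camera(n))
E
```

```text
clock: 34.02
position: [572.0, 10.1, 139.8]
eef_rot: [-3.142, -0.352, 0.074]
ft_force: [0.4, 0.1, -1.4]
width: 51.2
grasp_force: 0.0
top plate 465 [-33.1   1.3] [98.  66.7] ang 0.2 h 6.1 bar 83 [-59.5   1.9  34. ] head 29 [-1.   1.  12.8]
scene plate 329 [-27.2  -1.2] [101.6  69.9] ang 0.9 h 6.0 bar 66 [-56.3  -0.4  33.5] head 22 [ 1.3 -2.  12.5]
B t34.12 tgt [351.5 292.2 120. ] | rot tot [ 0.0312 -0.4402 -0.1692] deg 21.3 | shift after rot mm [-156.3 -321.8   15.9] norm [-0.2604 -0.5363  0.0264] | before-rot norm [-0.3191 -0.4966 -0.0877] w 51.3 F [-0.5  0.3 -0.3] gf 0
bar [352.7 291.   33.1] px 73 zt 32.6 | plate [381.  294.6] [102.2  68.9] z 5.1 yaw 0.205 dist 28.5
```

New plate A reads 58 mm from bar to head in both views, the same as the locked old plates did. It is flat and straight. Next is plate B.

```bash
python3 -m handwheel '[{"claw":0.6,"linear":[0,0,0],"delta_rot":[0.0078,-0.11,-0.0423]},{"claw":0.6,"linear":[0,0,0],"delta_rot":[0.0078,-0.11,-0.0423]},{"claw":0.6,"linear":[0,0,0],"delta_rot":[0.0078,-0.11,-0.0423]},{"claw":0.6,"linear":[0,0,0],"delta_rot":[0.0078,-0.11,-0.0423]},{"claw":0.6,"linear":[-0.026,-0.0536,0],"delta_rot":[0,0,0]},{"claw":0.6,"linear":[-0.026,-0.0536,0],"delta_rot":[0,0,0]},{"claw":0.6,"linear":[-0.026,-0.0536,0],"delta_rot":[0,0,0]},{"claw":0.6,"linear":[-0.026,-0.0536,0],"delta_rot":[0,0,0]},{"claw":0.6,"linear":[-0.026,-0.0536,0],"delta_rot":[0,0,0]},{"claw":0.6,"linear":[-0.026,-0.0536,0],"delta_rot":[0,0,0]},{"claw":0.6,"linear":[-0.026,-0.0536,0],"delta_rot":[0,0,0]},{"claw":0.6,"linear":[-0.026,-0.0536,0],"delta_rot":[0,0,0]}]'
python3 -m handwheel '[{"claw":0.6,"linear":[-0.026,-0.0536,0.01],"delta_rot":[0,0,0]},{"claw":0.6,"linear":[-0.026,-0.0536,0.016],"delta_rot":[0,0,0]},{"claw":0.6,"linear":[0,0,0.04],"delta_rot":[0,0,0]},{"claw":0.6,"linear":[0,0,0.03],"delta_rot":[0,0,0]},{"claw":0.6,"linear":[0,0,0],"delta_rot":[0,0,0]},{"claw":0.6,"linear":[0,0,0],"delta_rot":[0,0,0]},{"claw":0.6,"linear":[0,0,0],"delta_rot":[0,0,0]}]'
python3 - <<'E'
from h import *
from plant import vision
go([351.5,292.2,0],down(0.208),'B')
plates(vision.read_camera("scene"))
E
```

```text
clock: 35.22
position: [394.6, 236.2, 135.2]
eef_rot: [3.14, 0.0, 0.208]
ft_force: [0.3, 0.4, 0.2]
width: 51.2
grasp_force: 0.0
clock: 35.8
position: [353.0, 292.0, 79.6]
eef_rot: [3.141, -0.002, 0.208]
ft_force: [0.3, 0.0, 0.5]
width: 51.5
grasp_force: 0.0
B t35.80 tgt [351.5 292.2   0. ] | rot tot [ 0.0012 -0.0029 -0.0005] deg 0.1 | shift after rot mm [-1.4 -0.5 79.6] norm [-0.0024 -0.0009  0.1327] | before-rot norm [-0.0027 -0.001   0.1327] w 51.5 F [0.3 0.  0.5] gf 0
bar [353.  291.5  34.5] px 70 zt 34.0 | plate [381.3 295. ] [100.1  68.1] z 5.2 yaw 0.208 dist 28.6
```

```bash
python3 -m handwheel '[{"claw":0.6,"linear":[-0.0024,-0.001,0.03],"delta_rot":[0,0,0]},{"claw":0.6,"linear":[0,0,0.045],"delta_rot":[0,0,0]},{"claw":0.6,"linear":[0,0,0.035],"delta_rot":[0,0,0]},{"claw":0.6,"linear":[0,0,0.015],"delta_rot":[0,0,0]},{"claw":0.6,"linear":[0,0,0.007],"delta_rot":[0,0,0]},{"claw":0.6,"linear":[0,0,0],"delta_rot":[0,0,0]},{"claw":0.3,"linear":[0,0,0],"delta_rot":[0,0,0]},{"claw":0,"linear":[0,0,0],"delta_rot":[0,0,0]},{"claw":0,"linear":[0,0,0],"delta_rot":[0,0,0]},{"claw":0,"linear":[0,0,0],"delta_rot":[0,0,0]},{"claw":0,"linear":[0,0,0],"delta_rot":[0,0,0]},{"claw":0,"linear":[0,0,0],"delta_rot":[0,0,0]}]'
python3 -c "
from h import *
go([351.5,292.2,0],down(0.208),'B')"
python3 -m handwheel '[{"claw":0,"linear":[0,0,-0.02],"delta_rot":[0,0,0]},{"claw":0,"linear":[0,0,-0.05],"delta_rot":[0,0,0]},{"claw":0,"linear":[0,0,-0.06],"delta_rot":[0,0,0]},{"claw":0,"linear":[0,0,-0.06],"delta_rot":[0,0,0]},{"claw":0,"linear":[0,0,-0.04],"delta_rot":[0,0,0]},{"claw":0,"linear":[0,0,0],"delta_rot":[0,0,0]},{"claw":0,"linear":[0,0,0],"delta_rot":[0,0,0]}]'
python3 -c "
from h import *
deck(1,-36.5,0,60)"
```

```text
clock: 36.85
position: [351.8, 293.4, 1.5]
eef_rot: [-3.14, -0.004, 0.209]
ft_force: [-0.8, -0.2, 7.3]
width: 22.9
grasp_force: 61.4
B t36.85 tgt [351.5 292.2   0. ] | rot tot [-0.0017 -0.0051  0.0007] deg 0.2 | shift after rot mm [-0.5  1.1  1.5] norm [-0.0008  0.0018  0.0025] | before-rot norm [-0.0008  0.0018  0.0025] w 22.9 F [-0.8 -0.2  7.3] gf 61
clock: 37.43
position: [350.8, 293.0, 138.9]
eef_rot: [-3.139, -0.003, 0.208]
ft_force: [0.1, 0.4, -2.7]
width: 22.8
grasp_force: 60.4
stud1 u-36.5 v0 h60 t37.43 tgt [607.3 112.9  93.9] | rot tot [-0.0328  0.4404  0.1692] deg 21.3 | shift after rot mm [212.5 198.5 125.2] norm [0.3542 0.3308 0.2087] | before-rot norm [0.3559 0.3822 0.0752] w 22.8 F [ 0.1  0.4 -2.7] gf 60
```

```bash
python3 -m handwheel '[{"claw":0,"linear":[0,0,0],"delta_rot":[-0.0082,0.11,0.0423]},{"claw":0,"linear":[0,0,0],"delta_rot":[-0.0082,0.11,0.0423]},{"claw":0,"linear":[0,0,0],"delta_rot":[-0.0082,0.11,0.0423]},{"claw":0,"linear":[0,0,0],"delta_rot":[-0.0082,0.11,0.0423]},{"claw":0,"linear":[0.0394,0.0368,0.0232],"delta_rot":[0,0,0]},{"claw":0,"linear":[0.0394,0.0368,0.0232],"delta_rot":[0,0,0]},{"claw":0,"linear":[0.0394,0.0368,0.0232],"delta_rot":[0,0,0]},{"claw":0,"linear":[0.0394,0.0368,0.0232],"delta_rot":[0,0,0]},{"claw":0,"linear":[0.0394,0.0368,0.0232],"delta_rot":[0,0,0]},{"claw":0,"linear":[0.0394,0.0368,0.0232],"delta_rot":[0,0,0]},{"claw":0,"linear":[0.0394,0.0368,0.0232],"delta_rot":[0,0,0]},{"claw":0,"linear":[0.0394,0.0368,0.0232],"delta_rot":[0,0,0]}]'
python3 -m handwheel '[{"claw":0,"linear":[0.0394,0.0368,0.0232],"delta_rot":[0,0,0]},{"claw":0,"linear":[0,0,0],"delta_rot":[0,0,0]},{"claw":0,"linear":[0,0,0],"delta_rot":[0,0,0]},{"claw":0,"linear":[0,0,0],"delta_rot":[0,0,0]},{"claw":0,"linear":[0,0,0],"delta_rot":[0,0,0]}]'
python3 - <<'E'
from h import *
from plant import vision
deck(1,-36.5,0,22)
c=vision.read_camera("scene"); w=cloud(c); wh,bl=masks(c)
D=RD.inv().apply((w-deckpt(1,0,0,0)).reshape(-1,3)).reshape(w.shape)
g=bl&(abs(D[...,2]-63)<6)&(abs(D[...,1])<50)&(D[...,0]>-70)&(D[...,0]<60)
r=cv2.minAreaRect(D[g][:,:2].astype(np.float32)); print(g.sum(),r,"h",np.median(D[g][:,2]))
cv2.imwrite("pics/s9.png",cv2.resize(c["color"][140:280,250:420,::-1],None,fx=3,fy=3))
E
```

```text
clock: 38.43
position: [579.1, 129.9, 95.1]
eef_rot: [3.138, -0.345, 0.074]
ft_force: [-0.2, 1.0, 0.0]
width: 23.0
grasp_force: 60.4
clock: 38.85
position: [606.5, 112.4, 92.3]
eef_rot: [3.138, -0.347, 0.076]
ft_force: [-0.5, 0.1, -1.6]
width: 23.0
grasp_force: 60.3
stud1 u-36.5 v0 h22 t38.85 tgt [620.2 113.9  58.2] | rot tot [0.0031 0.0027 0.0025] deg 0.2 | shift after rot mm [ 1.3 -0.5 36.7] norm [ 0.0021 -0.0008  0.0612] | before-rot norm [ 0.0023 -0.001   0.0612] w 23.0 F [-0.5  0.1 -1.6] gf 60
391 ((-6.79736328125, -2.1662559509277344), (70.51212310791016, 100.71157836914062), 89.70736694335938) h 62.59924630169565
```

View pics/s9.png

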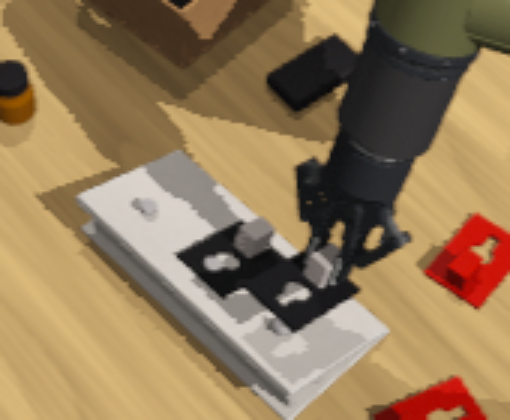

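Plate B is held straight above stud 1 and centred across; along the slope it is within about 1 mm. Next: lower, slide and lock.

```bash
python3 -m handwheel '[{"claw":0,"linear":[0.001,0,0.02],"delta_rot":[0,0,0]},{"claw":0,"linear":[0,0,0.025],"delta_rot":[0,0,0]},{"claw":0,"linear":[0,0,0.017],"delta_rot":[0,0,0]},{"claw":0,"linear":[0,0,0],"delta_rot":[0,0,0]},{"claw":0,"linear":[0,0,0.008],"delta_rot":[0,0,0]},{"claw":0,"linear":[0,0,0.008],"delta_rot":[0,0,0]},{"claw":0,"linear":[0,0,0],"delta_rot":[0,0,0]},{"claw":0,"linear":[0,0,0],"delta_rot":[0,0,0]}]'
python3 -c "
from h import *
deck(1,-36.5,0,2)"
python3 -m handwheel '[{"claw":0,"linear":[0,0,0.008],"delta_rot":[0,0,0]},{"claw":0,"linear":[0,0,0.009],"delta_rot":[0,0,0]},{"claw":0,"linear":[0,0,0],"delta_rot":[0,0,0]},{"claw":0,"linear":[0,0,0],"delta_rot":[0,0,0]}]'
python3 -c "
from h import *
deck(1,-36.5,0,2)"
```

```text
clock: 39.57
position: [623.9, 113.0, 49.2]
eef_rot: [3.139, -0.348, 0.074]
ft_force: [0.1, -0.4, -2.3]
width: 23.0
grasp_force: 60.3
stud1 u-36.5 v0 h2 t39.57 tgt [627.1 114.4  39.4] | rot tot [0.0033 0.0015 0.0012] deg 0.2 | shift after rot mm [-0.3 -1.2 10.3] norm [-0.0005 -0.0019  0.0172] | before-rot norm [-0.0005 -0.002   0.0172] w 23.0 F [ 0.1 -0.4 -2.3] gf 60
clock: 39.9
position: [627.5, 113.2, 39.5]
eef_rot: [3.139, -0.348, 0.074]
ft_force: [-0.1, -0.5, -1.1]
width: 22.7
grasp_force: 60.4
stud1 u-36.5 v0 h2 t39.90 tgt [627.1 114.4  39.4] | rot tot [0.0033 0.0015 0.0012] deg 0.2 | shift after rot mm [-0.3 -1.2  0. ] norm [-0.0006 -0.002   0.    ] | before-rot norm [-0.0006 -0.002  -0.    ] w 22.7 F [-0.1 -0.5 -1.1] gf 60
```

```bash
python3 -m handwheel '[{"claw":0,"linear":[0,-0.0012,0.001],"delta_rot":[0,0,0]},{"claw":0,"linear":[0,0,0],"delta_rot":[0,0,0]},{"claw":0,"linear":[-0.007,0,0],"delta_rot":[0,0,0]},{"claw":0,"linear":[-0.007,0,0],"delta_rot":[0,0,0]},{"claw":0,"linear":[-0.007,0,0],"delta_rot":[0,0,0]},{"claw":0,"linear":[-0.007,0,0],"delta_rot":[0,0,0]},{"claw":0,"linear":[-0.005,0,0],"delta_rot":[0,0,0]},{"claw":0,"linear":[-0.004,0,0],"delta_rot":[0,0,0]},{"claw":0,"linear":[0,0,0],"delta_rot":[0,0,0]},{"claw":0,"linear":[0,0,0],"delta_rot":[0,0,0]}]'
python3 -c "
from h import *
deck(1,-60,0,2)"
python3 -m handwheel '[{"claw":0,"linear":[-0.003,0,0],"delta_rot":[0,0,0]},{"claw":0,"linear":[0,0,0],"delta_rot":[0,0,0]},{"claw":0,"linear":[0,0,0],"delta_rot":[0,0,0]}]'
python3 -c "
from h import *
deck(1,-60,0,2)"
```

```text
clock: 40.73
position: [606.3, 112.3, 31.4]
eef_rot: [3.139, -0.347, 0.075]
ft_force: [-5.4, 0.0, 3.4]
width: 23.3
grasp_force: 61.2
stud1 u-60 v0 h2 t40.73 tgt [605.  112.7  31.4] | rot tot [0.0034 0.0024 0.0015] deg 0.2 | shift after rot mm [-1.1 -0.5 -0.4] norm [-0.0019 -0.0008 -0.0006] | before-rot norm [-0.0019 -0.0008 -0.0006] w 23.3 F [-5.4  0.   3.4] gf 61
clock: 40.98
position: [605.5, 112.4, 31.2]
eef_rot: [3.139, -0.349, 0.075]
ft_force: [1.1, 0.7, 0.5]
width: 23.2
grasp_force: 60.6
stud1 u-60 v0 h2 t40.98 tgt [605.  112.7  31.4] | rot tot [0.0029 0.0002 0.0014] deg 0.1 | shift after rot mm [-0.3 -0.3 -0.3] norm [-0.0006 -0.0006 -0.0005] | before-rot norm [-0.0006 -0.0006 -0.0005] w 23.2 F [1.1 0.7 0.5] gf 61
```

```bash
python3 -m handwheel '[{"claw":0,"linear":[-0.003,0,0],"delta_rot":[0,0,0]},{"claw":0,"linear":[-0.002,0,0],"delta_rot":[0,0,0]},{"claw":0,"linear":[0,0,0],"delta_rot":[0,0,0]},{"claw":0,"linear":[0,0,0],"delta_rot":[0,0,0]}]'
python3 -c "
from h import *
deck(1,-60,0,2)"
python3 -m handwheel '[{"claw":0.5,"linear":[0,0,0],"delta_rot":[0,0,0]},{"claw":0.5,"linear":[0,0,0],"delta_rot":[0,0,0]},{"claw":0.5,"linear":[0,0,0],"delta_rot":[0,0,0]},{"claw":0.5,"linear":[0,0,0],"delta_rot":[0,0,0]},{"claw":0.5,"linear":[0,0,-0.02],"delta_rot":[0,0,0]},{"claw":0.5,"linear":[0,0,-0.05],"delta_rot":[0,0,0]},{"claw":0.6,"linear":[0,0,-0.06],"delta_rot":[0,0,0]},{"claw":0.6,"linear":[0,0,-0.06],"delta_rot":[0,0,0]},{"claw":0.6,"linear":[-0.05,0,-0.04],"delta_rot":[0,0,0]},{"claw":0.6,"linear":[-0.05,0,-0.04],"delta_rot":[0,0,0]},{"claw":0.6,"linear":[-0.05,-0.03,-0.04],"delta_rot":[0,0,0]},{"claw":0.6,"linear":[-0.05,-0.03,0],"delta_rot":[0,0,0]}]'
python3 -m handwheel '[{"claw":0.6,"linear":[0,-0.06,0],"delta_rot":[0,0,0]},{"claw":0.6,"linear":[0,-0.06,0],"delta_rot":[0,0,0]},{"claw":0.6,"linear":[0,-0.06,0],"delta_rot":[0,0,0]},{"claw":0.6,"linear":[0,-0.06,0],"delta_rot":[0,0,0]},{"claw":0.6,"linear":[0,-0.06,0],"delta_rot":[0,0,0]},{"claw":0.6,"linear":[0,0,0],"delta_rot":[0,0,0]},{"claw":0.6,"linear":[0,0,0],"delta_rot":[0,0,0]},{"claw":0.6,"linear":[0,0,0],"delta_rot":[0,0,0]}]'
python3 - <<'E'
from h import *
from plant import vision
hung(1); hung(2)
a=vision.read_camera("top")["color"][140:310,220:480,::-1]; s=vision.read_camera("scene")["color"][80:300,200:440,::-1]
cv2.imwrite("pics/fin.png",np.hstack([cv2.resize(a,(440,288)),cv2.resize(s,(314,288))]))
for n in("top","scene"): plates(vision.read_camera(n))
E
```

```text
clock: 41.32
position: [604.6, 112.9, 32.5]
eef_rot: [3.14, -0.354, 0.075]
ft_force: [7.4, -0.0, 3.7]
width: 23.0
grasp_force: 61.5
stud1 u-60 v0 h2 t41.32 tgt [605.  112.7  31.4] | rot tot [ 0.0014 -0.006   0.0019] deg 0.3 | shift after rot mm [0.  0.2 1.2] norm [0.     0.0003 0.002 ] | before-rot norm [0.     0.0003 0.002 ] w 23.0 F [ 7.4 -0.   3.7] gf 61
clock: 42.32
position: [424.3, 134.7, 168.2]
eef_rot: [-3.14, -0.354, 0.07]
ft_force: [-0.2, 0.7, 1.6]
width: 50.9
grasp_force: 0.0
clock: 42.98
position: [411.0, 314.3, 162.3]
eef_rot: [3.137, -0.347, 0.075]
ft_force: [0.2, -0.5, -0.2]
width: 50.7
grasp_force: 0.0
top plate 467 [-32.1   1.2] [96.1 68.1] ang 0.1 h 6.0 bar 88 [-60.3   2.1  34.3] head 22 [-0.5  2.  12. ]
scene plate 362 [-27.6  -1.3] [98.4 69.9] ang 0.2 h 5.8 bar 68 [-56.    0.1  33.9] head 20 [ 3.  -1.6 12.5]
top plate 473 [-31.9   0.9] [67.1 95.3] ang 89.9 h 5.9 bar 90 [-60.    2.   33.8] head 30 [-0.5  0.8 12.4]
scene plate 320 [-28.5  -1. ] [99.3 72.6] ang 3.0 h 6.0 bar 63 [-56.4  -0.1  34. ] head 23 [ 1.1 -1.5 12.1]
```

View pics/fin.png

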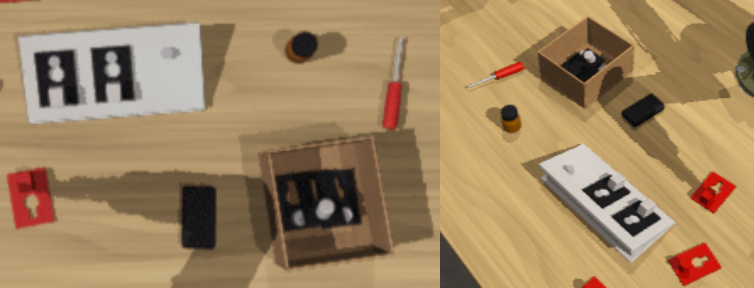

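Both new plates are locked and straight on studs 1 and 2. All three round-knob plates are in the carton, and the bystanders stand where they were. I hand in.

```bash
python3 -c "
from plant import ticket
print(ticket.hand_in())"
```

```text
the job is handed in; nothing more can be done
None
```

I handed the job in at about 43 s of the 200 s, with no verdict returned: the three old plates are in the carton, the two new plates present (the cameras showed no third) read as locked on the left and middle studs, and the jar, screwdriver and power bank were left untouched.

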